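# Ease the press-fit cover off a screened RF box with a pry wedge

## Task

Take the dark steel double-ended pry bar by its handle and use its wedges to work the press-fit cover of the screened metal box up off its spring fingers: a little at the slot in one long side, then at the slot in the opposite side, back and forth, never letting one side get more than about 5 mm ahead of the other and never forcing the bar (keep its push on cover and box under 12 N). Stop when both long sides have sprung clear of the fingers and the cover stands loose and level on top of them, still in place on the box; then lay the bar down flat on the bench clear of the box. Do not touch the box or its cover with the gripper or push the other things on the bench about.

Things in the scene. Friction and masses are not known exactly. Their poses are not given: they have to be found in the camera images.
- rf_box: base of a screened aluminium box, 112 x 62 mm, screwed fast to a fixed dark steel plate, 190 x 100 mm, whose top is 8 to 14 mm above the bench; coaxial sockets at its two short ends. Origin: on the centre line, 6 mm below the plate's top; x along the 112 mm side, y across, z up. Walls 4 mm thick, open at the top; the cover sits on their flat rim, 36 mm above the origin
- slot_left (a point): pry slot in the middle of the box's +y long side: centre of its lower edge, on the rim at the outer face (0, 31, 36 mm in the box's frame). A gap 22 mm wide, only 2 mm high, between rim and cover; solid walls flush above and below stop a tip that is half a millimetre too high or low. A bar can go 30 mm in before anything but rim and cover is met
- slot_right (a point): the same slot in the -y long side (0, -31, 36 mm in the box's frame)
- cover: press-fit cover, plain aluminium cap 112 x 62 mm, 16 mm high, skirt 3 mm thick, about 110 g, seated on the rim at the start. Origin: centre of the skirt's lower edge; axes as the box's. Two hidden spring fingers behind each long side, 26 mm either side of the slot, press outward and hold it by friction: it takes about 3 to 7 N to lift one side, and it stays where it was lifted to
- cover_left (a point): middle of the skirt's lower edge on the cover's +y long side (0, 31, 0 mm in the cover's frame); on the rim at the start. Once a side is about 4 mm up its fingers start to spring out under the skirt and push that side on to 5 to 7 mm; sprung clear on both sides, the cover rests on the fingers with both edges 5 to 6 mm above the rim
- cover_right (a point): middle of the skirt's lower edge on the cover's -y long side (0, -31, 0 mm in the cover's frame). A lifted side may sag back up to 1 mm while the other side is being wedged
- pry_bar: pry bar, smooth dark steel, 160 mm long, 200 g, lying flat on the 2 mm thick bench mat. Origin: centre of its flat underside; x along it, z up. Handle in the middle 76 mm long, 14 mm wide, 16 mm high. At each end the same wedge, so the bar carried across the box without turning faces either slot
- pry_tip_a (a point): underside of the bar's tip at its +x end, 80 mm from the centre. Each wedge is 16 mm wide, its underside in one plane with the handle's, 1.5 mm thick at the tip, its upper face rising evenly to 9.3 mm thick at 46 mm from the centre (0.233 mm per mm)
- pry_tip_b (a point): underside of the bar's tip at its -x end. Resting on the rim, a wedge begins to lift the seated cover when its tip is about 2.5 mm past the box's outer face; each further 10 mm lifts that edge 2.3 mm, to 6 mm at 28 mm. The push needed is about 0.5 to 0.9 times the lifting force
- screwdriver: bystander: screwdriver, grey handle, 170 mm long and 26 mm thick, lying on the mat on the other side of the box from the bar; origin under its middle, x along it
- side_cutters: bystander: small side cutters with blue grips, about 130 mm long, 15 mm high; origin near the pivot
- flux_tin: bystander: round brass-coloured flux tin, 52 mm wide, 22 mm high; origin at its foot
- solder_reel: bystander: steel solder reel, 56 mm wide, 26 mm high, standing on its end; origin at its foot
Things that resemble listed ones, but are neither listed nor needed, are in the scene too. What is shaped like the rf_box but red is not meant.

How it is judged (in metres and radians):
On the way, in this order (a step that is already met when the one before it is completed fails the run):
1. one long side of the cover is eased up at least 1.5 mm by the wedge (z of any of cover_left, cover_right in the frame of rf_box above 0.0375 m and contact force between pry_bar and cover above 0.3 N), for 0.1 s.
2. both long sides are up at least 1.5 mm (z of each of cover_left, cover_right in the frame of rf_box above 0.0375 m), for 0.1 s.
3. both long sides are clear of the spring fingers, up at least 4.5 mm (z of each of cover_left, cover_right in the frame of rf_box above 0.0405 m), for 0.3 s.
At the end, for the whole second after the job is handed in: Both long edges of the cover are 4.5 mm or more above the rim, the cover at most 10 mm up, level within 0.04 rad, within 5 mm of its place and at rest; the bar lies flat at rest on the mat or bench, released, its centre 90 mm or more from the box's centre, not touching the box (all of step 3 and z of cover in the frame of rf_box below 0.046 m and angle between the z axis of cover and the z axis of rf_box, either way round below 0.04 rad and horizontal distance between cover and rf_box below 0.005 m and linear speed of each of cover, pry_bar below 0.02 m/s and height (world z) of pry_bar below 0.007 m and angle between pry_bar's own z axis and vertical below 0.1 rad and horizontal distance between pry_bar and rf_box above 0.09 m and contact force between pry_bar and rf_box below 0.1 N).
It fails at once if the cover is racked: tilted more than 0.08 rad against the box (one long side more than about 5 mm ahead of the other) (angle between the z axis of cover and the z axis of rf_box, either way round above 0.08 rad).
It fails at once if the bar is forced against the cover or the box with more than 12 N (contact force between pry_bar and cover above 12 N or contact force between pry_bar and rf_box above 12 N).
It fails at once if the gripper or arm touches the cover or the box (contact force between any of the fingers, the arm and cover above 1 N or contact force between any of the fingers, the arm and rf_box above 1 N).
It fails at once if the cover is knocked or thrown off the box (horizontal distance between cover and rf_box above 0.012 m or z of cover in the frame of rf_box above 0.052 m).
It fails at once if another thing on the bench is pushed more than 30 mm (distance of any of screwdriver, side_cutters, flux_tin, solder_reel from where it was at the start of the episode above 0.03 m).
It also fails if it takes over 72 s, if anything falls off the work surface, if the arm or the gripper's body presses on something with over 40 N, if the wrist force passes 120 N, or if a joint passes its speed limit or range.

## Robot

A 6-joint arm with a two-finger parallel gripper is mounted at the origin on the work surface. World frame = base frame: x ahead of the robot, y to its left, z up, the work surface at z = 0. Lengths are in mm, angles in rad, forces in N, time in s.
With the tool pointing down it reaches from about 350 to 875 mm from the base axis. Payload 4.2 kg.
Tool frame: the origin (TCP) lies midway between the tips of the shut fingers; the grasp point (between the pads) lies 19 mm behind it (arm.grasp_offset is the distance from the TCP to the grasp point, in mm); z points along the fingers, y is the direction in which the jaws open and shut (so a half turn about z gives the same grasp; the last joint's range is limited). The gripper opens to 85 mm and grips with 20 to 120 N. Pads are 22 mm wide; open, the fingers measure 114 mm over their backs; the gripper's body (76 mm by 85 mm) begins 54 mm behind the grasp point. The pads swing forward as they close: fully open they stand 13 mm farther back than shut.
Start: joints at [-0.919, 0.385, 0.008, 0, -1.194, -0.259], TCP at [239.249, -577.373, 231.312] pointing down, gripper open.
Joint ranges: [-3.14, 3.14], [-1.21, 2.06], [-1.07, 1.41], [-3.16, 2.05], [-2.99, -0.16], [-3.1, 3.1]. Speed limits (rad/s): [2.79, 2.79, 3.14, 3.14, 3.14, 3.14].

## Interface

Orientations are given as a unit quaternion [x, y, z, w].
In Python, from bench import arm gives the robot as it stands.
- The arm moves only by the tool move_arm, never from a script. Its argument "moves" is a list of rows, each an object with "gripper": the gripper's target within -1 to 1 (fully open at 1, half-way at 0, shut at -1); "xyz": the shift along the tool's x, y, z in cm, a list of three; "angular": the turn, a rotation vector about the tool's x, y, z in rad, a list of three. In form: [{"gripper": gripper, "xyz": [dx, dy, dz], "angular": [wx, wy, wz]}, ...]. A call has 1 to 10 rows; each row is the pose to reach, as a shift and turn from the pose commanded when the call began, along the tool's axes at that moment; what a row does not reach only later rows make up. A row lasts 1/8 s, in which the tool goes at most 62.5 mm and 10.7 degrees, less where a joint would pass 70% of its speed; a pose out of reach is approached as far as the arm can. A call with a gripper value outside its range is refused whole. The fingers move at their own pace and stop on an object; the grip force is fixed at half the most. Time passes only in rows, so rows that repeat a pose let the fingers close. It gives the time, the measured TCP pose, the force and the opening at its end, in the units of the state.
- arm.read_state(): the state, without advancing time (a new reading comes with each control period).
- arm.get_image(name): name is "side" or "top"; returns (picture, depth): 384x512x3 uint8, blue, green, red; 384x512 float32, mm along the optical axis (not along the pixel's ray), 0 where there is no reading.
- arm.get_calibration(name): a dict with "camera_matrix" (3x3 intrinsics, pixels), "R" (3x3) and "t" (3): a world point X has camera coordinates R X + t. Camera axes: x right, y down, z forward; pixel columns grow to the right and rows downward; lengths in mm; the calibration is good to about 2 mm. A picture is of the moment at which its call begins. get_calibration takes no time and is no camera call.
- arm.job_done(): hands the job in, once; it reports no verdict.
The state is a dict: "clock": time; "joints": joint angles; "joint_vel": joint speeds; "joint_efforts": joint torques, N m; "position": TCP position; "ee_rot": TCP orientation; "contact_force": force on the tool from outside, world axes, zero at the start; "wrist_torque": the same for the moment, N m; "gripper_width": finger opening in mm.
Only numpy, scipy, OpenCV 4.12 (cv2) and the standard library are available. Lean on these libraries where they do the work, as an engineer would, in place of code of your own. Each camera call takes 0.05 s, during which the arm holds its last target. There are 200 camera calls.

## Working session

There is one attempt and no reset: what is moved stays moved. The work goes in short steps, Python scripts to look and compute and a tool call to move; the robot and the scene stay as the last step left them, time stands still between calls to the robot, and variables do not carry over. Pictures are saved under pics/ and viewed, about 8 in all and at most 12, crops included, and the job is handed in when it is done.

Besides the shell and the picture viewer there is one more tool, called after "Emit:" as name(argument=value, ...), one argument or row to a line, values as JSON. move_arm: Moves the arm, as the interface text tells. Its arguments: {"type":"object","properties":{"moves":{"type":"array","items":{"type":"object","properties":{"gripper":{"type":"number"},"xyz":{"type":"array","items":{"type":"number"}},"angular":{"type":"array","items":{"type":"number"}}}}}},"required":["moves"]}

```bash
mkdir -p pics; python3 - <<'E'
from bench import arm
import cv2, numpy as np
s=arm.read_state(); print(s)
for n in("top","side"):
    im,d=arm.get_image(n); cv2.imwrite(f"pics/{n}0.png",im); np.save(f"{n}0.npy",d)
    c=arm.get_calibration(n); print(n,c)
E
```

```text
{'clock': 0.0, 'joints': array([-9.19392170e-01,  3.85554963e-01,  6.61254866e-03, -5.30693134e-04,
       -1.19400484e+00, -2.58590074e-01]), 'joint_vel': array([-5.79253948e-04, -4.85986207e-04, -8.76649154e-05,  2.38097260e-03,
        5.45694193e-04,  8.18037369e-04]), 'joint_efforts': array([-5.99032546e-06, -3.92287624e+01,  1.88404244e+01,  4.18621302e+00,
       -4.56668698e-03, -3.53432441e-06]), 'position': array([ 239.03265254, -576.83933036,  230.21265423]), 'ee_rot': array([-1.95050583e-01,  9.80792563e-01,  1.07442910e-03, -2.51085862e-04]), 'contact_force': array([-0.41203273,  0.73224251,  0.6667195 ]), 'wrist_torque': array([-0.00141928, -0.00504445, -0.04323441]), 'gripper_width': 85.48005990007869}
top {'camera_matrix': array([[498.58307269,   0.        , 249.48402063],
       [  0.        , 498.58307269, 188.21479156],
       [  0.        ,   0.        ,   1.        ]]), 'R': array([[-0.06954258, -0.9975663 , -0.00502958],
       [-0.97712824,  0.06913172, -0.2011    ],
       [ 0.20095829, -0.00907047, -0.9795578 ]]), 't': array([  10.39980702,  426.85834228, 1625.25647571])}
side {'camera_matrix': array([[379.7192736 ,   0.        , 254.70394665],
       [  0.        , 379.7192736 , 193.58555072],
       [  0.        ,   0.        ,   1.        ]]), 'R': array([[-0.9747181 , -0.22220046, -0.02348595],
       [-0.10700982,  0.55650244, -0.82392593],
       [ 0.19614671, -0.80058229, -0.56621063]]), 't': array([ 434.97865535,  100.65057485, 1225.62335591])}
```

View pics/top0.png

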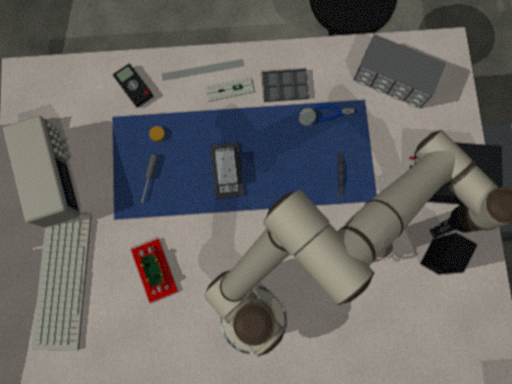

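View pics/side0.png

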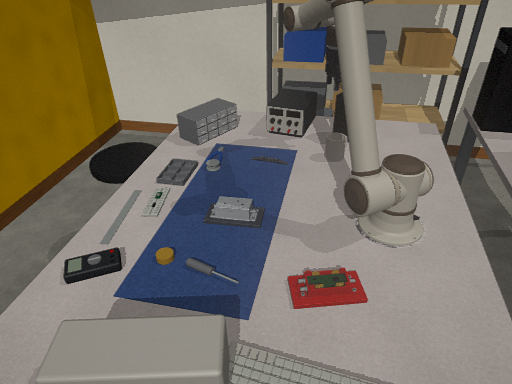

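Top view: the box on its plate is at about (227,170), the bar at (341,173), the screwdriver at (150,178), the tin at (157,133), and the reel and cutters at (307,116) and (335,113). Next I'll measure the box and bar from depth and colour.

```bash
cat > h.py <<'E'
from bench import arm
import cv2, numpy as np
def cloud(n,d):
    c=arm.get_calibration(n);K=c["camera_matrix"];v,u=np.mgrid[:384,:512]
    P=np.stack([(u-K[0,2])/K[0,0]*d,(v-K[1,2])/K[1,1]*d,d],-1)
    return (P-c["t"])@c["R"]
def proj(n,X):
    c=arm.get_calibration(n);p=c["camera_matrix"]@(c["R"]@np.asarray(X,float)+c["t"]);return p[:2]/p[2]
E
python3 - <<'E'
from h import *
im=cv2.imread("pics/top0.png");d=np.load("top0.npy");P=cloud("top",d)
print("mat z",np.median(P[150:200,270:320,2]),P[150:200,270:320,2].std(), "bench",np.median(P[230:250,100:120,2]))
def rep(name,P,sl,lo,hi):
    Q=P[sl].reshape(-1,3);Q=Q[(Q[:,2]>lo)&(Q[:,2]<hi)]
    r=cv2.minAreaRect(Q[:,:2].astype(np.float32));print(name,len(Q),"mean",Q.mean(0).round(1),"rect",np.round(r[0],1),np.round(r[1],1),round(r[2],2),"z",np.percentile(Q[:,2],[10,50,90]).round(1))
b=(slice(130,205),slice(200,255))
rep("cover",P,b,45,75);rep("plate",P,b,7,30);rep("bar",P,(slice(145,200),slice(328,355)),9,40)
rep("scr",P,(slice(145,210),slice(135,165)),9,50)
d2=np.load("side0.npy");S=cloud("side",d2)
rep("s cover",S,(slice(185,235),slice(195,275)),45,75);rep("s plate",S,(slice(185,235),slice(195,275)),7,30)
rep("s bar",S,(slice(148,170),slice(245,295)),9,40)
print("side mat",np.median(S[230:250,215:235,2]))
for n,y0,y1,x0,x1 in(("top",135,205,200,255),("top",140,210,320,360)):
    pass
a=cv2.resize(im[90:220,195:375],None,fx=4,fy=4,interpolation=cv2.INTER_CUBIC)
cv2.imwrite("pics/c1.png",a)
s=cv2.imread("pics/side0.png");cv2.imwrite("pics/c2.png",cv2.resize(s[140:240,195:305],None,fx=6,fy=6,interpolation=cv2.INTER_CUBIC))
E
```

```text
mat z 2.127967191085993 225.76675344995232 bench -0.4419396309091308
cover 612 mean [500.6  54.5  58.4] rect [501.7  54.5] [113.9  61.7] 2.82 z [53.  58.3 63.7]
plate 1045 mean [497.2  52.7  12.9] rect [515.8  53.1] [189.1 264. ] 86.17 z [ 7.9 12.2 18.7]
bar 165 mean [ 462.7 -334.7   14.6] rect [ 469.4 -338.7] [ 86.2 192.9] 83.77 z [ 9.6 14.2 20.6]
scr 276 mean [510.3 316.8  20. ] rect [494.7 314.5] [ 90.7 220.2] 77.3 z [10.1 20.8 28.3]
s cover 503 mean [502.2  64.5  58.4] rect [503.9  56. ] [114.   70.4] 2.33 z [50.6 59.8 62.3]
s plate 751 mean [494.1  74.2  15.4] rect [511.7  15.3] [267.4 280.7] 12.0 z [ 9.  14.5 22.4]
s bar 98 mean [ 461.6 -328.8   15. ] rect [ 478.5 -328.4] [ 96.9 138. ] 51.59 z [10.  14.5 20.4]
side mat 3.4966731032711085
```

View pics/c1.png

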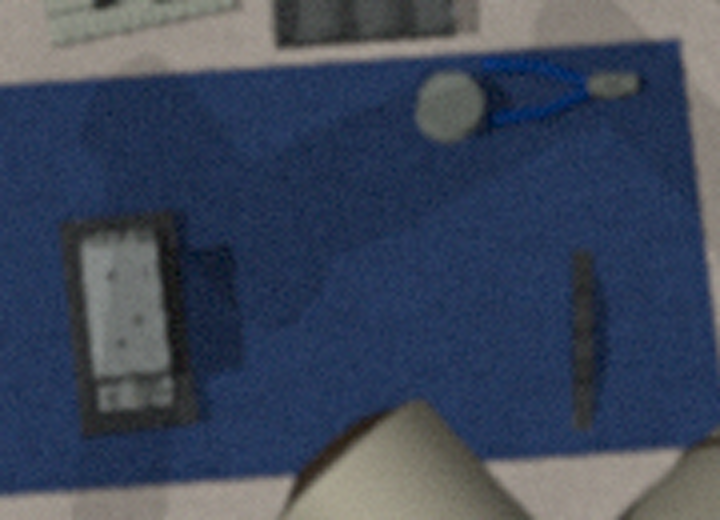

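View pics/c2.png

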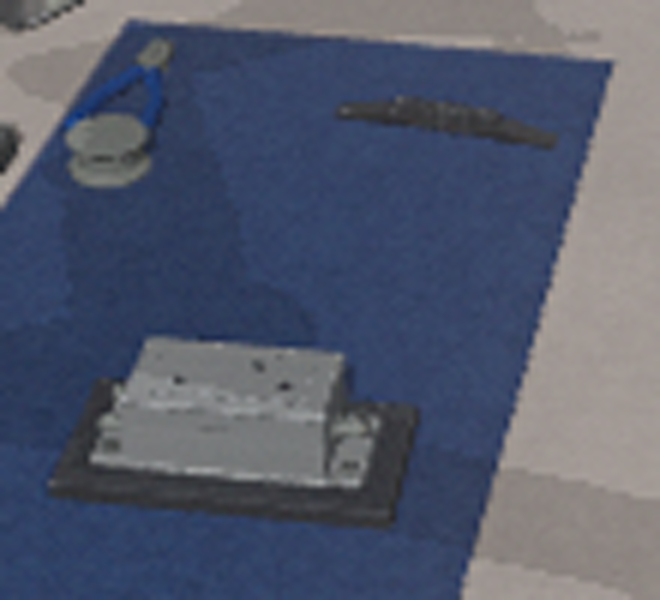

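The crops show the bar clearly in both views, upright with the handle ridge up and lying near image-vertical. The box sits on its plate with the cover about in the middle. I'll refine the poses by segmenting the picture and projecting the rays onto known planes.

```bash
cat >> h.py <<'E'
def ray(n,uv,z):
    c=arm.get_calibration(n);uv=np.atleast_2d(uv).astype(float)
    r=np.c_[uv,np.ones(len(uv))]@np.linalg.inv(c["camera_matrix"]).T@c["R"]
    o=-c["R"].T@c["t"];return o+r*((z-o[2])/r[:,2])[:,None]
def seg(n,im,box,z,f):
    y0,y1,x0,x1=box;q=im[y0:y1,x0:x1].astype(int)
    q=cv2.resize(q.astype(np.float32),None,fx=4,fy=4,interpolation=cv2.INTER_CUBIC)
    m=f(q).astype(np.uint8);k,l,st,_=cv2.connectedComponentsWithStats(m);i=1+st[1:,4].argmax()
    v,u=np.nonzero(l==i);uv=np.c_[(u+.5)/4-.5+x0,(v+.5)/4-.5+y0];X=ray(n,uv,z)[:,:2].astype(np.float32)
    w,vec=np.linalg.eigh(np.cov(X.T));a=vec[:,1]*np.sign(vec[0,1])
    r=cv2.minAreaRect(X)
    print(n,"mean",X.mean(0).round(1),"yaw",np.arctan2(a[1],a[0]).round(4),"rect",np.round(r[0],1),np.round(r[1],1),round(r[2],2),len(X))
E
python3 - <<'E'
from h import *
top=cv2.imread("pics/top0.png");side=cv2.imread("pics/side0.png")
dark=lambda q:(q[...,0]-q[...,2]<22)&(q.sum(-1)<330)
brt=lambda q:(q.min(-1)>95)
print("bar");seg("top",top,(145,205,328,356),9,dark);seg("side",side,(150,168,248,295),7,dark)
print("plate+box");seg("top",top,(135,205,205,250),12,lambda q:q[...,0]-q[...,2]<25)
print("cover");seg("top",top,(135,195,205,250),58,brt)
print("screw");seg("top",top,(140,210,130,170),12,lambda q:q[...,0]-q[...,2]<15)
E
```

```text
bar
top mean [ 458.9 -334.6] yaw -0.104 rect [ 460.1 -335. ] [ 18.1 157.9] 83.97 3416
side mean [ 461. -337.] yaw -0.1256 rect [ 460.  -339.3] [ 43.2 159.1] 83.72 2324
plate+box
top mean [501.5  53.5] yaw 0.0447 rect [502.2  52.3] [193.3 104.9] 2.57 25389
cover
top mean [504.3  55.8] yaw 0.0683 rect [505.4  55.4] [116.5  62.2] 2.99 9205
screw
top mean [520.1 316.3] yaw -0.292 rect [494.4 324.6] [ 26.2 169.2] 72.71 3210
```

```bash
cat >> h.py <<'E'
from scipy.spatial.transform import Rotation as Rn
def st():
    s=arm.read_state();R=Rn.from_quat(s["ee_rot"]).as_matrix()
    print("t",round(s["clock"],2),"p",s["position"].round(2),"ytool deg",np.degrees(np.arctan2(R[1,1],R[0,1])).round(2),"tilt",R[:2,2].round(4),"F",s["contact_force"].round(2),"M",s["wrist_torque"].round(3),"w",round(s["gripper_width"],1),"j",s["joints"].round(3))
    return s,R
def to(R,p,target): return (R.T@(np.asarray(target,float)-p)/10).round(3)
E
python3 - <<'E'
from h import *
s,R=st(); c=np.cos(2*.1963);print(to(R,s["position"],[460,-335,60]))
E
```

```text
t 0.1 p [ 239.05 -576.92  230.34] ytool deg 112.5 tilt [-0.0009  0.0018] F [-0.38  0.73  0.39] M [-0.006 -0.011 -0.013] w 85.5 j [-0.919  0.385  0.007 -0.    -1.194 -0.259]
[-29.673  13.863  17.058]
```

Emit:
move_arm(
  moves=[
    {"gripper": 1,"xyz": [-4.9,2.3,2.7],"angular": [0,0,0.1]},
    {"gripper": 1,"xyz": [-9.8,4.6,5.4],"angular": [0,0,0.2]},
    {"gripper": 1,"xyz": [-14.7,6.9,8.1],"angular": [0,0,0.3]},
    {"gripper": 1,"xyz": [-19.6,9.2,10.8],"angular": [0,0,0.4]},
    {"gripper": 1,"xyz": [-24.5,11.5,13.5],"angular": [0,0,0.497]},
    {"gripper": 1,"xyz": [-29.67,13.86,17.0],"angular": [0,0,0.497]},
    {"gripper": 1,"xyz": [-29.67,13.86,17.0],"angular": [0,0,0.497]},
    {"gripper": 1,"xyz": [-29.67,13.86,17.0],"angular": [0,0,0.497]},
  ],
)

```text
clock: 1.1
position: [460.3, -335.5, 61.0]
ee_rot: [0.052, 0.999, 0.0, -0.001]
contact_force: [-0.4, 0.1, 0.3]
gripper_width: 85.7
```

```bash
python3 - <<'E'
from h import *
s,R=st();print(to(R,s["position"],[460,-335,4]))
im,d=arm.get_image("side");u=proj("side",[460,-335,20]).astype(int);print(u)
cv2.imwrite("pics/s1.png",cv2.resize(im[u[1]-50:u[1]+30,u[0]-60:u[0]+60],None,fx=6,fy=6,interpolation=cv2.INTER_CUBIC))
E
```

```text
t 1.1 p [ 460.29 -335.5    60.95] ytool deg 84.09 tilt [-0.0011  0.0002] F [-0.4   0.1   0.32] M [-0.046  0.049 -0.039] w 85.7 j [-0.345  0.471 -0.339  0.    -0.762 -1.329]
[0.028 0.046 5.695]
[269 157]
```

View pics/s1.png

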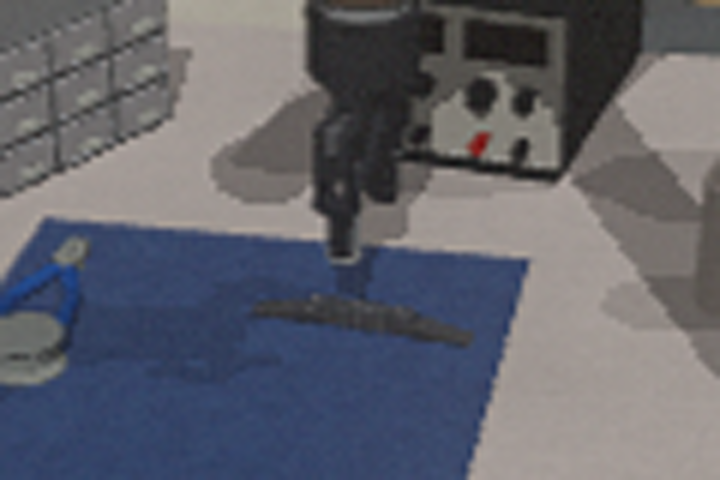

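The gripper is above the bar's middle, with jaws across the handle. Now down and grip.

Emit:
move_arm(
  moves=[
    {"gripper": 1,"xyz": [0,0,3],"angular": [0,0,0]},
    {"gripper": 1,"xyz": [0,0,5.7],"angular": [0,0,0]},
    {"gripper": 0.2,"xyz": [0,0,5.7],"angular": [0,0,0]},
    {"gripper": -0.3,"xyz": [0,0,5.7],"angular": [0,0,0]},
    {"gripper": -1,"xyz": [0,0,5.7],"angular": [0,0,0]},
    {"gripper": -1,"xyz": [0,0,5.7],"angular": [0,0,0]},
    {"gripper": -1,"xyz": [0,0,5.7],"angular": [0,0,0]},
    {"gripper": -1,"xyz": [0,0,5.7],"angular": [0,0,0]},
  ],
)

```text
clock: 2.15
position: [460.9, -336.1, 5.6]
ee_rot: [0.052, 0.999, -0.0, 0.001]
contact_force: [-1.1, 1.0, 6.3]
gripper_width: 12.0
```

```bash
python3 - <<'E'
from h import *
st()
E
```

```text
t 2.15 p [ 460.93 -336.05    5.64] ytool deg 84.06 tilt [ 0.0015 -0.001 ] F [-1.13  0.96  6.34] M [ 0.206  0.318 -0.074] w 12.0 j [-3.460e-01  5.510e-01 -3.820e-01  1.000e-03 -6.370e-01 -1.329e+00]
```

Emit:
move_arm(
  moves=[
    {"gripper": -1,"xyz": [0,0,-2],"angular": [0,0,0]},
    {"gripper": -1,"xyz": [0,0,-6],"angular": [0,0,-0.17]},
    {"gripper": -1,"xyz": [0,2,-9],"angular": [0,0,-0.34]},
    {"gripper": -1,"xyz": [-0.3,6,-9],"angular": [0,0,-0.52]},
    {"gripper": -1,"xyz": [-0.5,10,-9],"angular": [0,0,-0.7]},
    {"gripper": -1,"xyz": [-0.8,14,-9],"angular": [0,0,-0.88]},
    {"gripper": -1,"xyz": [-1.0,18,-9],"angular": [0,0,-1.06]},
    {"gripper": -1,"xyz": [-1.3,22,-9],"angular": [0,0,-1.24]},
    {"gripper": -1,"xyz": [-1.5,25,-9],"angular": [0,0,-1.42]},
    {"gripper": -1,"xyz": [-1.6,27.5,-9],"angular": [0,0,-1.6]},
  ],
)

```text
clock: 3.4
position: [504.5, -62.5, 94.0]
ee_rot: [-0.683, 0.731, 0.0, -0.0]
contact_force: [0.4, -0.5, -1.6]
gripper_width: 12.3
```

Emit:
move_arm(
  moves=[
    {"gripper": -1,"xyz": [0,0,0],"angular": [0,0,-0.121]},
    {"gripper": -1,"xyz": [0,0,0],"angular": [0,0,-0.121]},
    {"gripper": -1,"xyz": [0,0,0],"angular": [0,0,-0.121]},
  ],
)

```text
clock: 3.78
position: [504.5, -64.1, 94.1]
ee_rot: [0.722, -0.691, -0.0, 0.0]
contact_force: [1.3, -0.2, -2.1]
gripper_width: 12.1
```

```bash
python3 - <<'E'
from h import *
s,R=st()
im,d=arm.get_image("top");cv2.imwrite("pics/top2.png",im);np.save("top2.npy",d)
im2,d2=arm.get_image("side");np.save("side2.npy",d2);cv2.imwrite("pics/side2.png",im2)
a=cv2.resize(im[120:220,190:310],None,fx=5,fy=5,interpolation=cv2.INTER_CUBIC)
b=cv2.resize(im2[130:245,180:310],None,fx=5,fy=5,interpolation=cv2.INTER_CUBIC)
b=cv2.resize(b,None,fx=500/b.shape[0],fy=500/b.shape[0]);a=a[:, :600]
o=np.hstack([cv2.resize(a,(400,333)),cv2.resize(b,(400,354))[:333]]);cv2.imwrite("pics/o2.png",o)
E
```

```text
t 3.77 p [504.49 -64.11  94.12] ytool deg -177.49 tilt [-0.0005  0.    ] F [ 1.29 -0.21 -2.13] M [0.001 0.001 0.025] w 12.1 j [ 0.193  0.339 -0.457 -0.    -0.775 -0.149]
```

View pics/o2.png

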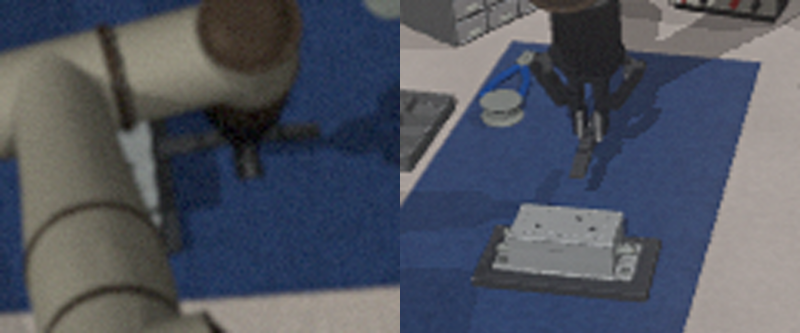

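```bash
python3 - <<'E'
from h import *
print("slot ray",ray("side",[230.8,211.3],43.5))
th=0.045
for n,f,tf in(("top","top0.npy","top2.npy"),("side","side0.npy","side2.npy")):
    P=cloud(n,np.load(f)).reshape(-1,3)
    Q=P[(abs(P[:,0]-502)<75)&(abs(P[:,1]-54)<45)&(P[:,2]>49)&(P[:,2]<70)]
    q=Q[:,:2]-[502,54]; X=q@[np.cos(th),np.sin(th)];Y=q@[-np.sin(th),np.cos(th)]
    for k in(0,):
        h,_=np.histogram(X,np.arange(-70,71,4));print(n,"x hist",h)
        h,_=np.histogram(Y,np.arange(-42,43,4));print(n,"y hist",h)
    T=cloud(n,np.load(tf)).reshape(-1,3)
    B=T[(T[:,1]>-30)&(T[:,1]<30)&(abs(T[:,0]-502)<30)&(T[:,2]>78)&(T[:,2]<115)]
    print(n,"bar",len(B),np.median(B,0).round(1),"line x at y=-64:",np.median(B[:,0]+(B[:,1]+64.1)*0.0437).round(1),"ymax",np.sort(B[:,1])[-5:].round(1))
    C=Q[Q[:,2]>54];print(n,"top z",C[:,2].mean().round(2),len(C))
E
```

```text
slot ray [[505.65782242  84.12155459  43.5       ]]
top x hist [ 0  0  0 18 23 23 22 18 22 23 16 22 23 21 19 25 20 21 24 20 20 24 19 20
 23 21 25 13 27 17 19 14  0  0  0]
top y hist [ 0  0  2 39 41 41 38 35 40 38 41 40 38 37 39 38 41 39 15  0  0]
top bar 73 [500.2  -7.4  96.9] line x at y=-64: 502.5 ymax [12.4 12.6 12.9 13.  13.2]
top top z 59.48 526
side x hist [ 0  0  0  2 23 17 17 14 20 17 15 18 16 14 18 18 16 14 17 18 16 16 16 18
 15 16 16 15 17 13 18 13  3  0  0]
side y hist [ 0  0  2 12 25 20 19 34 17 23 24 21 28 26 30 23 30 33 75 24  0]
side bar 56 [501.9  -6.1  98.3] line x at y=-64: 504.4 ymax [13.4 15.1 16.  16.6 18.2]
side top z 60.17 419
```

Emit:
move_arm(
  moves=[
    {"gripper": -1,"xyz": [-1.7,-0.45,1.0],"angular": [0,0,0]},
    {"gripper": -1,"xyz": [-1.7,-0.45,2.0],"angular": [0,0,0]},
    {"gripper": -1,"xyz": [-1.7,-0.45,2.6],"angular": [0,0,0]},
    {"gripper": -1,"xyz": [-1.7,-0.45,2.7],"angular": [0,0,0]},
    {"gripper": -1,"xyz": [-1.7,-0.45,2.7],"angular": [0,0,0]},
  ],
)

```text
clock: 4.5
position: [508.6, -46.9, 67.3]
ee_rot: [0.723, -0.691, 0.0, 0.0]
contact_force: [0.6, 0.8, -1.6]
gripper_width: 12.1
```

```bash
python3 - <<'E'
from h import *
s,R=st()
im,d=arm.get_image("side");cv2.imwrite("pics/s3.png",cv2.resize(im[165:235,195:275],None,fx=8,fy=8,interpolation=cv2.INTER_CUBIC))
E
```

```text
t 4.5 p [508.61 -46.86  67.31] ytool deg -177.37 tilt [ 0.     -0.0001] F [ 0.6   0.79 -1.62] M [0.02  0.033 0.026] w 12.1 j [ 0.226  0.381 -0.48   0.    -0.71  -0.181]
```

View pics/s3.png

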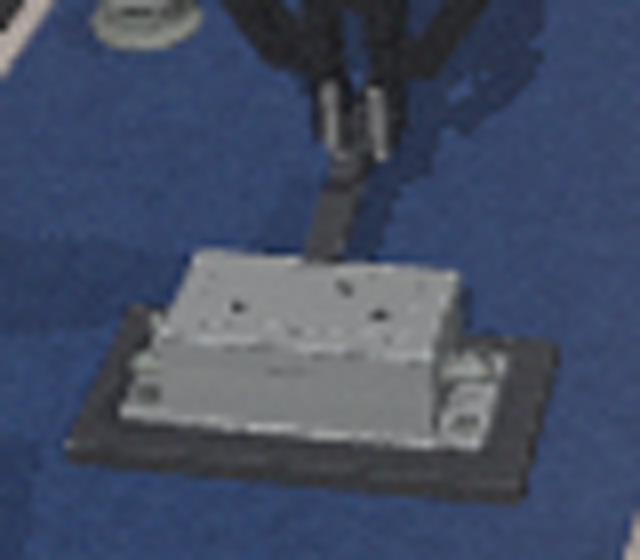

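The bar tip lies over the cover's far edge at about (323,258), 1–2 mm to the +x side of the mid-edge at (327,261). Now I'll feel for the cover top.

Emit:
move_arm(
  moves=[
    {"gripper": -1,"xyz": [0,0.13,0.2],"angular": [0,0,0]},
    {"gripper": -1,"xyz": [0,0.13,0.3],"angular": [0,0,0]},
    {"gripper": -1,"xyz": [0,0.13,0.3],"angular": [0,0,0]},
  ],
)

```text
clock: 4.92
position: [507.2, -46.8, 64.3]
ee_rot: [0.723, -0.691, 0.0, -0.0]
contact_force: [0.1, -0.8, -2.7]
gripper_width: 12.1
```

Emit:
move_arm(
  moves=[
    {"gripper": -1,"xyz": [0,0,0.1],"angular": [0,0,0]},
    {"gripper": -1,"xyz": [0,0,0.1],"angular": [0,0,0]},
  ],
)

```text
clock: 5.18
position: [507.2, -46.8, 63.2]
ee_rot: [0.723, -0.691, -0.0, 0.0]
contact_force: [-0.1, 0.6, -2.6]
gripper_width: 12.1
```

```bash
python3 - <<'E'
from h import *
s,R=st()
E
```

```text
t 5.17 p [507.19 -46.76  63.24] ytool deg -177.36 tilt [-0.0002 -0.    ] F [-0.07  0.58 -2.63] M [-0.044 -0.028  0.023] w 12.1 j [ 0.227  0.386 -0.487 -0.    -0.698 -0.181]
```

Emit:
move_arm(
  moves=[
    {"gripper": -1,"xyz": [0,0,0.05],"angular": [0,0,0]},
    {"gripper": -1,"xyz": [0,0,0.05],"angular": [0,0,0]},
  ],
)

```text
clock: 5.42
position: [507.2, -46.8, 62.8]
ee_rot: [0.723, -0.691, -0.0, 0.0]
contact_force: [-0.2, -0.3, -1.8]
gripper_width: 12.0
```

Emit:
move_arm(
  moves=[
    {"gripper": -1,"xyz": [0,0,0.05],"angular": [0,0,0]},
    {"gripper": -1,"xyz": [0,0,0.05],"angular": [0,0,0]},
  ],
)

```text
clock: 5.68
position: [507.3, -46.8, 62.3]
ee_rot: [0.723, -0.691, 0.0, -0.0]
contact_force: [0.2, 0.4, -1.6]
gripper_width: 12.0
```

Emit:
move_arm(
  moves=[
    {"gripper": -1,"xyz": [0,0,0.05],"angular": [0,0,0]},
    {"gripper": -1,"xyz": [0,0,0.05],"angular": [0,0,0]},
  ],
)

```text
clock: 5.92
position: [507.3, -46.8, 62.0]
ee_rot: [0.723, -0.691, 0.0, -0.0]
contact_force: [-0.2, 0.8, -0.7]
gripper_width: 12.1
```

```bash
python3 - <<'E'
from h import *
s,R=st()
E
```

```text
t 5.92 p [507.29 -46.81  61.96] ytool deg -177.36 tilt [ 0.0001 -0.    ] F [-0.18  0.83 -0.69] M [0.075 0.166 0.007] w 12.1 j [ 0.227  0.388 -0.488  0.    -0.695 -0.181]
```

Emit:
move_arm(
  moves=[
    {"gripper": -1,"xyz": [0,0,0.05],"angular": [0,0,0]},
    {"gripper": -1,"xyz": [0,0,0.05],"angular": [0,0,0]},
  ],
)

```text
clock: 6.18
position: [507.4, -46.9, 61.6]
ee_rot: [0.723, -0.691, 0.0, -0.0]
contact_force: [0.1, -1.0, 0.9]
gripper_width: 12.1
```

```bash
python3 - <<'E'
from h import *
s,R=st()
E
```

```text
t 6.17 p [507.38 -46.85  61.58] ytool deg -177.36 tilt [ 0.0003 -0.0001] F [ 0.1  -1.01  0.89] M [-0.006  0.177  0.071] w 12.1 j [ 0.227  0.388 -0.488  0.    -0.694 -0.181]
```

Emit:
move_arm(
  moves=[
    {"gripper": -1,"xyz": [0,0,-0.05],"angular": [0,0,0]},
    {"gripper": -1,"xyz": [0,0,-0.05],"angular": [0,0,0]},
  ],
)

```text
clock: 6.42
position: [507.3, -46.8, 61.8]
ee_rot: [0.723, -0.691, 0.0, -0.0]
contact_force: [0.3, -0.9, 0.3]
gripper_width: 12.3
```

Emit:
move_arm(
  moves=[
    {"gripper": -1,"xyz": [0,0,0],"angular": [0,0,0]},
  ],
)

```text
clock: 6.55
position: [507.3, -46.8, 61.8]
ee_rot: [0.723, -0.691, 0.0, -0.0]
contact_force: [-0.3, -0.6, -0.6]
gripper_width: 12.4
```

Emit:
move_arm(
  moves=[
    {"gripper": -1,"xyz": [0,0,-0.05],"angular": [0,0,0]},
    {"gripper": -1,"xyz": [0,0,-0.05],"angular": [0,0,0]},
  ],
)

```text
clock: 6.8
position: [507.3, -46.7, 62.2]
ee_rot: [0.723, -0.691, -0.0, -0.0]
contact_force: [0.6, -0.4, -1.6]
gripper_width: 12.1
```

Emit:
move_arm(
  moves=[
    {"gripper": -1,"xyz": [0,0,0],"angular": [0,0,0]},
  ],
)

```text
clock: 6.92
position: [507.2, -46.7, 62.2]
ee_rot: [0.723, -0.691, -0.0, -0.0]
contact_force: [-0.4, -0.7, -1.4]
gripper_width: 12.2
```

Emit:
move_arm(
  moves=[
    {"gripper": -1,"xyz": [0,0,-0.1],"angular": [0,0,0]},
    {"gripper": -1,"xyz": [0,0,-0.1],"angular": [0,0,0]},
  ],
)

```text
clock: 7.18
position: [507.1, -46.8, 63.2]
ee_rot: [0.723, -0.691, -0.0, 0.0]
contact_force: [-0.2, -0.4, -2.1]
gripper_width: 11.7
```

Touches gave contact with the cover top at a commanded TCP z of about 62.45, so I aim for z = 46.7 at the slot. I'll back off, go down, then ease in.

Emit:
move_arm(
  moves=[
    {"gripper": -1,"xyz": [1,0,-0.2],"angular": [0,0,0]},
    {"gripper": -1,"xyz": [2,0,0],"angular": [0,0,0]},
    {"gripper": -1,"xyz": [2,0,1.0],"angular": [0,0,0]},
    {"gripper": -1,"xyz": [2,0,1.66],"angular": [0,0,0]},
    {"gripper": -1,"xyz": [2,0,1.66],"angular": [0,0,0]},
    {"gripper": -1,"xyz": [1.6,0,1.66],"angular": [0,0,0]},
    {"gripper": -1,"xyz": [1.3,0,1.66],"angular": [0,0,0]},
    {"gripper": -1,"xyz": [1.3,0,1.66],"angular": [0,0,0]},
  ],
)

```text
clock: 8.18
position: [508.0, -59.3, 47.0]
ee_rot: [0.723, -0.69, 0.0, -0.0]
contact_force: [0.1, -0.3, -1.1]
gripper_width: 12.3
```

Emit:
move_arm(
  moves=[
    {"gripper": -1,"xyz": [-0.1,0,0],"angular": [0,0,0]},
    {"gripper": -1,"xyz": [-0.1,0,0],"angular": [0,0,0]},
  ],
)

```text
clock: 8.43
position: [507.8, -58.7, 46.8]
ee_rot: [0.723, -0.691, 0.0, -0.0]
contact_force: [0.2, 0.0, -1.7]
gripper_width: 12.2
```

```bash
python3 - <<'E'
from h import *
s,R=st()
im,d=arm.get_image("top");im2,d2=arm.get_image("side");cv2.imwrite("pics/t4.png",im);cv2.imwrite("pics/s4.png",im2)
E
```

```text
t 8.43 p [507.79 -58.7   46.76] ytool deg -177.36 tilt [0.0001 0.    ] F [ 0.21  0.02 -1.7 ] M [-0.034  0.016  0.017] w 12.2 j [ 0.203  0.414 -0.498 -0.    -0.659 -0.157]
```

Emit:
move_arm(
  moves=[
    {"gripper": -1,"xyz": [-0.1,0,0],"angular": [0,0,0]},
    {"gripper": -1,"xyz": [-0.1,0,0],"angular": [0,0,0]},
  ],
)

```text
clock: 8.78
position: [507.8, -57.7, 46.7]
ee_rot: [0.723, -0.691, 0.0, -0.0]
contact_force: [0.4, 0.5, -1.2]
gripper_width: 12.3
```

Emit:
move_arm(
  moves=[
    {"gripper": -1,"xyz": [-0.1,0,0],"angular": [0,0,0]},
    {"gripper": -1,"xyz": [-0.1,0,0],"angular": [0,0,0]},
  ],
)

```text
clock: 9.02
position: [507.7, -56.7, 46.7]
ee_rot: [0.723, -0.691, -0.0, 0.0]
contact_force: [-0.0, -0.4, -1.6]
gripper_width: 12.0
```

Emit:
move_arm(
  moves=[
    {"gripper": -1,"xyz": [-0.08,0,0],"angular": [0,0,0]},
    {"gripper": -1,"xyz": [-0.08,0,0],"angular": [0,0,0]},
  ],
)

```text
clock: 9.28
position: [507.7, -55.9, 46.7]
ee_rot: [0.723, -0.691, 0.0, -0.0]
contact_force: [-0.3, -0.6, -2.1]
gripper_width: 11.9
```

Emit:
move_arm(
  moves=[
    {"gripper": -1,"xyz": [-0.08,0,0],"angular": [0,0,0]},
    {"gripper": -1,"xyz": [-0.08,0,0],"angular": [0,0,0]},
  ],
)

```text
clock: 9.52
position: [507.6, -55.1, 46.7]
ee_rot: [0.723, -0.691, -0.0, -0.0]
contact_force: [-0.2, 0.9, -1.2]
gripper_width: 12.4
```

Emit:
move_arm(
  moves=[
    {"gripper": -1,"xyz": [-0.08,0,0],"angular": [0,0,0]},
    {"gripper": -1,"xyz": [-0.08,0,0],"angular": [0,0,0]},
  ],
)

```text
clock: 9.78
position: [507.6, -54.3, 46.7]
ee_rot: [0.723, -0.691, 0.0, -0.0]
contact_force: [0.0, 0.6, -1.9]
gripper_width: 12.4
```

```bash
python3 - <<'E'
from h import *
s,R=st()
E
```

```text
t 9.78 p [507.57 -54.34  46.72] ytool deg -177.36 tilt [0. 0.] F [ 0.02  0.56 -1.87] M [0.038 0.009 0.001] w 12.4 j [ 0.212  0.413 -0.499 -0.    -0.659 -0.166]
```

Emit:
move_arm(
  moves=[
    {"gripper": -1,"xyz": [-0.08,0,0],"angular": [0,0,0]},
    {"gripper": -1,"xyz": [-0.08,0,0],"angular": [0,0,0]},
  ],
)

```text
clock: 10.02
position: [507.5, -53.5, 46.7]
ee_rot: [0.723, -0.691, -0.0, 0.0]
contact_force: [0.9, -0.8, -1.7]
gripper_width: 12.4
```

Emit:
move_arm(
  moves=[
    {"gripper": -1,"xyz": [-0.08,0,0],"angular": [0,0,0]},
    {"gripper": -1,"xyz": [-0.08,0,0],"angular": [0,0,0]},
  ],
)

```text
clock: 10.28
position: [507.4, -52.8, 46.6]
ee_rot: [0.723, -0.691, -0.0, 0.0]
contact_force: [-0.1, -0.3, -1.8]
gripper_width: 12.4
```

Emit:
move_arm(
  moves=[
    {"gripper": -1,"xyz": [-0.08,0,0],"angular": [0,0,0]},
    {"gripper": -1,"xyz": [-0.08,0,0],"angular": [0,0,0]},
  ],
)

```text
clock: 10.52
position: [507.3, -52.0, 46.6]
ee_rot: [0.723, -0.691, -0.0, 0.0]
contact_force: [1.4, -1.0, -2.1]
gripper_width: 12.2
```

```bash
python3 - <<'E'
from h import *
s,R=st()
E
```

```text
t 10.53 p [507.35 -52.02  46.64] ytool deg -177.36 tilt [-0.0003 -0.0001] F [ 1.35 -0.99 -2.07] M [-0.276 -0.056  0.002] w 12.2 j [ 0.217  0.413 -0.5    0.    -0.658 -0.171]
```

Emit:
move_arm(
  moves=[
    {"gripper": -1,"xyz": [-0.1,0,0],"angular": [0,0,0]},
    {"gripper": -1,"xyz": [-0.1,0,0],"angular": [0,0,0]},
  ],
)

```text
clock: 10.78
position: [507.3, -51.1, 46.7]
ee_rot: [0.723, -0.691, -0.0, 0.0]
contact_force: [0.6, -2.2, -2.7]
gripper_width: 12.5
```

Emit:
move_arm(
  moves=[
    {"gripper": -1,"xyz": [-0.05,0,0],"angular": [0,0,0]},
    {"gripper": -1,"xyz": [-0.05,0,0],"angular": [0,0,0]},
  ],
)

```text
clock: 11.02
position: [507.3, -50.7, 46.7]
ee_rot: [0.723, -0.691, -0.0, 0.0]
contact_force: [0.6, -2.5, -3.2]
gripper_width: 12.3
```

```bash
python3 - <<'E'
from h import *
s,R=st()
E
```

```text
t 11.03 p [507.27 -50.68  46.71] ytool deg -177.36 tilt [-0.0003 -0.0002] F [ 0.56 -2.53 -3.23] M [-1.019 -0.032  0.054] w 12.3 j [ 0.219  0.412 -0.501  0.    -0.658 -0.174]
```

Emit:
move_arm(
  moves=[
    {"gripper": -1,"xyz": [-0.06,0,0],"angular": [0,0,0]},
    {"gripper": -1,"xyz": [-0.12,0,0],"angular": [0,0,0]},
    {"gripper": -1,"xyz": [-0.12,0,0],"angular": [0,0,0]},
  ],
)

```text
clock: 11.4
position: [507.3, -49.2, 46.7]
ee_rot: [0.723, -0.691, -0.0, 0.0]
contact_force: [-0.2, -4.2, -2.3]
gripper_width: 12.1
```

```bash
python3 - <<'E'
from h import *
s,R=st()
E
```

```text
t 11.4 p [507.29 -49.23  46.7 ] ytool deg -177.36 tilt [-0.0001 -0.    ] F [-0.23 -4.22 -2.34] M [-1.009 -0.047 -0.04 ] w 12.1 j [ 0.222  0.412 -0.501 -0.    -0.658 -0.176]
```

Emit:
move_arm(
  moves=[
    {"gripper": -1,"xyz": [-0.08,0,0],"angular": [0,0,0]},
    {"gripper": -1,"xyz": [-0.16,0,0],"angular": [0,0,0]},
    {"gripper": -1,"xyz": [-0.16,0,0],"angular": [0,0,0]},
  ],
)

```text
clock: 11.78
position: [507.3, -47.6, 46.7]
ee_rot: [0.723, -0.691, -0.0, -0.0]
contact_force: [0.4, -4.5, -3.4]
gripper_width: 12.2
```

Emit:
move_arm(
  moves=[
    {"gripper": -1,"xyz": [-0.08,0,0],"angular": [0,0,0]},
    {"gripper": -1,"xyz": [-0.16,0,0],"angular": [0,0,0]},
    {"gripper": -1,"xyz": [-0.16,0,0],"angular": [0,0,0]},
  ],
)

```text
clock: 12.15
position: [507.2, -45.8, 46.7]
ee_rot: [0.723, -0.691, -0.0, -0.0]
contact_force: [0.3, -1.7, -3.1]
gripper_width: 12.5
```

```bash
python3 - <<'E'
from h import *
s,R=st()
im,d=arm.get_image("side");cv2.imwrite("pics/s5r.png",im)
E
```

```text
t 12.15 p [507.21 -45.84  46.68] ytool deg -177.37 tilt [0.0001 0.0003] F [ 0.28 -1.68 -3.11] M [-0.589 -0.008  0.002] w 12.5 j [ 0.229  0.411 -0.502 -0.001 -0.657 -0.183]
```

Emit:
move_arm(
  moves=[
    {"gripper": -1,"xyz": [-0.08,0,0],"angular": [0,0,0]},
    {"gripper": -1,"xyz": [-0.16,0,0],"angular": [0,0,0]},
    {"gripper": -1,"xyz": [-0.22,0,0],"angular": [0,0,0]},
    {"gripper": -1,"xyz": [-0.22,0,0],"angular": [0,0,0]},
  ],
)

```text
clock: 12.7
position: [507.1, -43.8, 46.7]
ee_rot: [0.723, -0.691, 0.0, -0.0]
contact_force: [-0.8, -2.4, -3.6]
gripper_width: 12.0
```

Emit:
move_arm(
  moves=[
    {"gripper": -1,"xyz": [-0.08,0,0],"angular": [0,0,0]},
    {"gripper": -1,"xyz": [-0.16,0,0],"angular": [0,0,0]},
    {"gripper": -1,"xyz": [-0.24,0,0],"angular": [0,0,0]},
    {"gripper": -1,"xyz": [-0.24,0,0],"angular": [0,0,0]},
  ],
)

```text
clock: 13.2
position: [506.9, -41.4, 46.7]
ee_rot: [0.723, -0.691, -0.0, 0.0]
contact_force: [0.3, -1.2, -3.1]
gripper_width: 12.3
```

```bash
python3 - <<'E'
from h import *
s,R=st()
im,d=arm.get_image("side");np.save("side6.npy",d);cv2.imwrite("pics/s6.png",cv2.resize(im[165:235,195:275],None,fx=8,fy=8,interpolation=cv2.INTER_CUBIC))
P=cloud("side",d).reshape(-1,3)
q=P[:,:2]-[503.8,55];th=.045;X=q@[np.cos(th),np.sin(th)];Y=q@[-np.sin(th),np.cos(th)]
for n,A in(("now",d),("was",np.load("side0.npy"))):
    Z=cloud("side",A).reshape(-1,3)[:,2]
    for y in(-20,20):
        m=(abs(X-np.sign(y)*0)<50)&(abs(X)>12)&(abs(Y-y)<9)&(Z>48)&(Z<75);print(n,y,Z[m].mean().round(2),m.sum())
E
```

```text
t 13.2 p [506.92 -41.4   46.68] ytool deg -177.36 tilt [-0.0001  0.0001] F [ 0.3  -1.25 -3.07] M [-0.858  0.029 -0.031] w 12.3 j [ 0.238  0.411 -0.504 -0.    -0.657 -0.192]
now -20 62.34 67
now 20 61.04 86
was -20 60.78 58
was 20 60.54 90
```

View pics/s6.png

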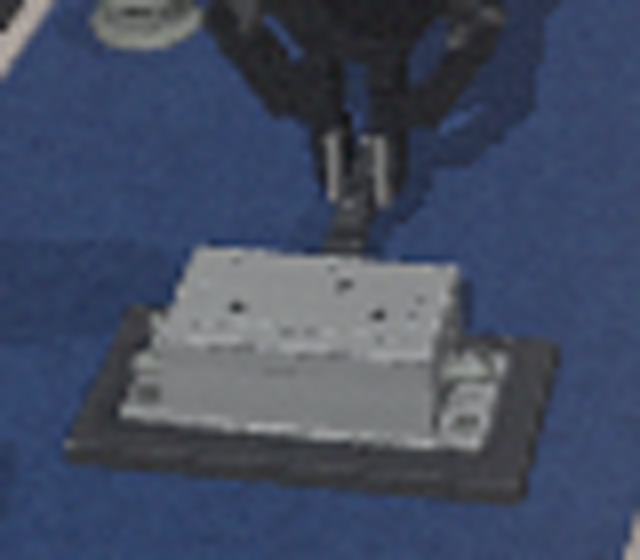

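The depth confirms the lift: the −y side is up about 2 mm and the +y side is barely changed. The picture shows the wedge in the middle of the −y side. I'll withdraw, cross over the box and feel the cover top at the +y side.

Emit:
move_arm(
  moves=[
    {"gripper": -1,"xyz": [1.0,0,0],"angular": [0,0,0]},
    {"gripper": -1,"xyz": [2.4,0,0],"angular": [0,0,0]},
    {"gripper": -1,"xyz": [2.8,0,-1.5],"angular": [0,0,0]},
    {"gripper": -1,"xyz": [2.6,0,-4.0],"angular": [0,0,0]},
    {"gripper": -1,"xyz": [-2,0,-4.5],"angular": [0,0,0]},
    {"gripper": -1,"xyz": [-7,0,-4.5],"angular": [0,0,0]},
    {"gripper": -1,"xyz": [-12,0,-4.5],"angular": [0,0,0]},
    {"gripper": -1,"xyz": [-17,0,-4.5],"angular": [0,0,0]},
    {"gripper": -1,"xyz": [-20.47,0,-4.5],"angular": [0,0,0]},
    {"gripper": -1,"xyz": [-20.47,0,-4.0],"angular": [0,0,0]},
  ],
)

```text
clock: 14.5
position: [498.5, 165.0, 87.2]
ee_rot: [0.724, -0.69, 0.0, -0.001]
contact_force: [-0.2, -0.1, -1.3]
gripper_width: 12.1
```

```bash
cat >> h.py <<'E'
def lift():
    im,d=arm.get_image("side");o=[]
    for n,A in(("now",d),("was",np.load("side0.npy"))):
        P=cloud("side",A).reshape(-1,3);q=P[:,:2]-[503.8,55];th=.0455
        X=q@[np.cos(th),np.sin(th)];Y=q@[-np.sin(th),np.cos(th)];Z=P[:,2]
        for y in(-20,20):
            m=(abs(X)<50)&(abs(X)>14)&(abs(Y-y)<9)&(Z>48)&(Z<75);o.append(Z[m].mean() if m.sum() else 0)
    print("lift at y=-20,+20:",round(o[0]-o[2],2),round(o[1]-o[3],2))
    return im
E
python3 - <<'E'
from h import *
s,R=st();im=lift()
print(to(R,s["position"],[0,0,0])*0)
cv2.imwrite("pics/s7.png",cv2.resize(im[160:250,190:290],None,fx=6,fy=6,interpolation=cv2.INTER_CUBIC))
E
```

```text
t 14.5 p [498.53 165.    87.17] ytool deg -177.19 tilt [0.0022 0.0016] F [-0.16 -0.15 -1.28] M [-0.118  0.017 -0.033] w 12.1 j [ 0.629  0.371 -0.427 -0.    -0.77  -0.58 ]
lift at y=-20,+20: 1.28 0.44
[0. 0. 0.]
```

View pics/s7.png

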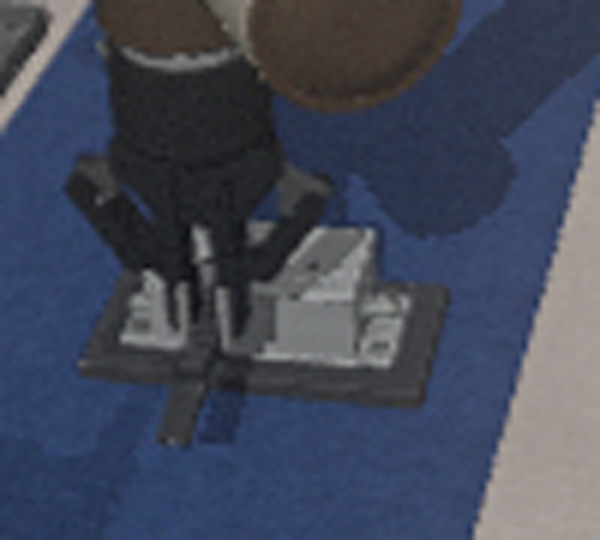

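The cover still sits well and the bar is over the +y side. Now down to feel its top.

Emit:
move_arm(
  moves=[
    {"gripper": -1,"xyz": [0,0,1.0],"angular": [0,0,0]},
    {"gripper": -1,"xyz": [0,0,1.9],"angular": [0,0,0]},
    {"gripper": -1,"xyz": [0,0,2.1],"angular": [0,0,0]},
    {"gripper": -1,"xyz": [0,0,2.1],"angular": [0,0,0]},
  ],
)

```text
clock: 15.05
position: [497.6, 162.5, 65.5]
ee_rot: [0.723, -0.691, -0.0, 0.0]
contact_force: [1.1, -0.9, -2.7]
gripper_width: 12.1
```

Emit:
move_arm(
  moves=[
    {"gripper": -1,"xyz": [0,0,0.1],"angular": [0,0,0]},
    {"gripper": -1,"xyz": [0,0,0.1],"angular": [0,0,0]},
  ],
)

```text
clock: 15.3
position: [497.7, 163.1, 64.9]
ee_rot: [0.723, -0.691, 0.0, -0.0]
contact_force: [0.2, -0.2, -2.2]
gripper_width: 12.3
```

Emit:
move_arm(
  moves=[
    {"gripper": -1,"xyz": [0,0,0.1],"angular": [0,0,0]},
    {"gripper": -1,"xyz": [0,0,0.1],"angular": [0,0,0]},
  ],
)

```text
clock: 15.55
position: [497.5, 163.0, 63.7]
ee_rot: [0.723, -0.691, -0.0, 0.0]
contact_force: [-0.3, 0.5, -1.9]
gripper_width: 12.5
```

```bash
python3 - <<'E'
from h import *
s,R=st()
E
```

```text
t 15.55 p [497.53 163.01  63.72] ytool deg -177.36 tilt [-0.  0.] F [-0.35  0.54 -1.92] M [-0.015  0.015 -0.013] w 12.5 j [ 0.627  0.404 -0.452 -0.    -0.715 -0.581]
```

Emit:
move_arm(
  moves=[
    {"gripper": -1,"xyz": [0,0,0.1],"angular": [0,0,0]},
    {"gripper": -1,"xyz": [0,0,0.1],"angular": [0,0,0]},
    {"gripper": -1,"xyz": [0,0,0.1],"angular": [0,0,0]},
  ],
)

```text
clock: 15.92
position: [497.6, 163.0, 62.7]
ee_rot: [0.723, -0.691, 0.0, 0.0]
contact_force: [1.2, 0.3, -2.2]
gripper_width: 12.3
```

Emit:
move_arm(
  moves=[
    {"gripper": -1,"xyz": [0,0,0.05],"angular": [0,0,0]},
    {"gripper": -1,"xyz": [0,0,0.05],"angular": [0,0,0]},
  ],
)

```text
clock: 16.18
position: [497.6, 163.0, 62.2]
ee_rot: [0.723, -0.691, 0.0, 0.0]
contact_force: [-0.1, -0.2, -1.7]
gripper_width: 12.0
```

```bash
python3 - <<'E'
from h import *
s,R=st()
E
```

```text
t 16.18 p [497.59 162.98  62.19] ytool deg -177.37 tilt [-0. -0.] F [-0.13 -0.2  -1.71] M [-0.041  0.009 -0.065] w 12.0 j [ 0.627  0.406 -0.453  0.    -0.711 -0.581]
```

Emit:
move_arm(
  moves=[
    {"gripper": -1,"xyz": [0,0,0.05],"angular": [0,0,0]},
    {"gripper": -1,"xyz": [0,0,0.05],"angular": [0,0,0]},
  ],
)

```text
clock: 16.42
position: [497.6, 163.0, 61.8]
ee_rot: [0.723, -0.691, 0.0, -0.0]
contact_force: [-0.4, -0.3, -0.2]
gripper_width: 12.1
```

```bash
python3 - <<'E'
from h import *
s,R=st()
E
```

```text
t 16.43 p [497.63 163.03  61.84] ytool deg -177.36 tilt [0.0001 0.    ] F [-0.38 -0.32 -0.16] M [-0.071  0.091 -0.01 ] w 12.1 j [ 0.627  0.407 -0.454  0.    -0.71  -0.581]
```

Emit:
move_arm(
  moves=[
    {"gripper": -1,"xyz": [0,0,0.05],"angular": [0,0,0]},
    {"gripper": -1,"xyz": [0,0,0.05],"angular": [0,0,0]},
  ],
)

```text
clock: 16.68
position: [497.7, 163.0, 61.4]
ee_rot: [0.723, -0.691, 0.0, -0.0]
contact_force: [-0.7, 0.3, 0.6]
gripper_width: 12.2
```

```bash
python3 - <<'E'
from h import *
s,R=st()
E
```

```text
t 16.68 p [497.69 163.05  61.43] ytool deg -177.36 tilt [0.0003 0.0001] F [-0.71  0.29  0.64] M [-0.049  0.199 -0.056] w 12.2 j [ 0.627  0.408 -0.454  0.    -0.709 -0.581]
```

Emit:
move_arm(
  moves=[
    {"gripper": -1,"xyz": [0,0,-0.4],"angular": [0,0,0]},
    {"gripper": -1,"xyz": [-1.5,0,-0.4],"angular": [0,0,0]},
    {"gripper": -1,"xyz": [-1.5,0,0.6],"angular": [0,0,0]},
    {"gripper": -1,"xyz": [-1.5,0,1.48],"angular": [0,0,0]},
    {"gripper": -1,"xyz": [-1.5,0,1.48],"angular": [0,0,0]},
    {"gripper": -1,"xyz": [-1.0,0,1.48],"angular": [0,0,0]},
    {"gripper": -1,"xyz": [-0.6,0,1.48],"angular": [0,0,0]},
    {"gripper": -1,"xyz": [-0.6,0,1.48],"angular": [0,0,0]},
  ],
)

```text
clock: 17.68
position: [497.4, 168.5, 46.7]
ee_rot: [0.723, -0.691, 0.0, -0.0]
contact_force: [0.3, 0.7, -1.0]
gripper_width: 12.4
```

Emit:
move_arm(
  moves=[
    {"gripper": -1,"xyz": [0.1,0,0],"angular": [0,0,0]},
    {"gripper": -1,"xyz": [0.1,0,0],"angular": [0,0,0]},
  ],
)

```text
clock: 17.92
position: [497.4, 168.0, 46.5]
ee_rot: [0.723, -0.691, 0.0, -0.0]
contact_force: [0.2, -0.2, -2.3]
gripper_width: 12.7
```

Emit:
move_arm(
  moves=[
    {"gripper": -1,"xyz": [0.08,0,0],"angular": [0,0,0]},
    {"gripper": -1,"xyz": [0.08,0,0],"angular": [0,0,0]},
  ],
)

```text
clock: 18.18
position: [497.3, 167.2, 46.4]
ee_rot: [0.723, -0.691, -0.0, 0.0]
contact_force: [-0.7, -0.6, -1.5]
gripper_width: 12.0
```

Emit:
move_arm(
  moves=[
    {"gripper": -1,"xyz": [0.08,0,0],"angular": [0,0,0]},
    {"gripper": -1,"xyz": [0.08,0,0],"angular": [0,0,0]},
  ],
)

```text
clock: 18.42
position: [497.4, 166.4, 46.4]
ee_rot: [0.723, -0.691, -0.0, 0.0]
contact_force: [-0.3, 0.7, -2.6]
gripper_width: 12.1
```

```bash
python3 - <<'E'
from h import *
s,R=st()
E
```

```text
t 18.43 p [497.4  166.36  46.4 ] ytool deg -177.37 tilt [-0. -0.] F [-0.3   0.72 -2.56] M [ 0.063 -0.007 -0.014] w 12.1 j [ 0.632  0.432 -0.465 -0.    -0.674 -0.586]
```

Emit:
move_arm(
  moves=[
    {"gripper": -1,"xyz": [0.08,0,0],"angular": [0,0,0]},
    {"gripper": -1,"xyz": [0.08,0,0],"angular": [0,0,0]},
  ],
)

```text
clock: 18.68
position: [497.4, 165.6, 46.4]
ee_rot: [0.723, -0.691, -0.0, 0.0]
contact_force: [0.4, -0.0, -2.0]
gripper_width: 12.2
```

Emit:
move_arm(
  moves=[
    {"gripper": -1,"xyz": [0.08,0,0],"angular": [0,0,0]},
    {"gripper": -1,"xyz": [0.08,0,0],"angular": [0,0,0]},
  ],
)

```text
clock: 18.92
position: [497.5, 164.7, 46.4]
ee_rot: [0.723, -0.691, -0.0, 0.0]
contact_force: [0.4, -0.2, -2.0]
gripper_width: 12.0
```

```bash
python3 - <<'E'
from h import *
s,R=st()
E
```

```text
t 18.93 p [497.5  164.73  46.4 ] ytool deg -177.37 tilt [-0.  0.] F [ 0.45 -0.2  -2.05] M [-0.017 -0.035  0.049] w 12.0 j [ 0.63   0.431 -0.466 -0.    -0.673 -0.584]
```

Emit:
move_arm(
  moves=[
    {"gripper": -1,"xyz": [0.08,0,0],"angular": [0,0,0]},
    {"gripper": -1,"xyz": [0.08,0,0],"angular": [0,0,0]},
  ],
)

```text
clock: 19.18
position: [497.5, 164.0, 46.4]
ee_rot: [0.723, -0.691, -0.0, 0.0]
contact_force: [-0.6, 0.8, -3.4]
gripper_width: 12.5
```

```bash
python3 - <<'E'
from h import *
s,R=st()
E
```

```text
t 19.18 p [497.53 163.97  46.36] ytool deg -177.37 tilt [-0.  0.] F [-0.59  0.8  -3.45] M [ 0.091 -0.016 -0.047] w 12.5 j [ 0.628  0.431 -0.467 -0.    -0.673 -0.582]
```

Emit:
move_arm(
  moves=[
    {"gripper": -1,"xyz": [0.08,0,0],"angular": [0,0,0]},
    {"gripper": -1,"xyz": [0.15,0,0],"angular": [0,0,0]},
    {"gripper": -1,"xyz": [0.15,0,0],"angular": [0,0,0]},
  ],
)

```text
clock: 19.55
position: [497.7, 162.7, 46.4]
ee_rot: [0.723, -0.691, -0.0, -0.0]
contact_force: [-0.4, 1.0, -3.7]
gripper_width: 12.2
```

```bash
python3 - <<'E'
from h import *
s,R=st()
E
```

```text
t 19.55 p [497.7  162.68  46.44] ytool deg -177.37 tilt [0.0003 0.0004] F [-0.38  0.96 -3.65] M [ 0.493  0.012 -0.029] w 12.2 j [ 0.626  0.43  -0.468 -0.    -0.672 -0.58 ]
```

Emit:
move_arm(
  moves=[
    {"gripper": -1,"xyz": [0.08,0,0],"angular": [0,0,0]},
    {"gripper": -1,"xyz": [0.15,0,0],"angular": [0,0,0]},
    {"gripper": -1,"xyz": [0.15,0,0],"angular": [0,0,0]},
  ],
)

```text
clock: 19.92
position: [498.0, 161.5, 46.5]
ee_rot: [0.723, -0.691, 0.0, -0.001]
contact_force: [-0.8, 3.6, -2.2]
gripper_width: 12.1
```

```bash
python3 - <<'E'
from h import *
s,R=st()
E
```

```text
t 19.93 p [497.98 161.48  46.53] ytool deg -177.36 tilt [0.0009 0.0008] F [-0.78  3.58 -2.24] M [ 1.268  0.181 -0.041] w 12.1 j [ 0.624  0.43  -0.468 -0.    -0.672 -0.577]
```

Emit:
move_arm(
  moves=[
    {"gripper": -1,"xyz": [0.05,0,0],"angular": [0,0,0]},
    {"gripper": -1,"xyz": [0.1,0,0],"angular": [0,0,0]},
    {"gripper": -1,"xyz": [0.1,0,0],"angular": [0,0,0]},
  ],
)

```text
clock: 20.3
position: [498.0, 160.1, 46.5]
ee_rot: [0.723, -0.691, 0.0, -0.0]
contact_force: [1.1, 3.3, -3.2]
gripper_width: 12.0
```

```bash
python3 - <<'E'
from h import *
s,R=st()
E
```

```text
t 20.3 p [497.95 160.11  46.51] ytool deg -177.36 tilt [0.0006 0.0003] F [ 1.05  3.34 -3.22] M [ 1.217 -0.061  0.008] w 12.0 j [ 0.622  0.429 -0.469  0.    -0.672 -0.576]
```

Emit:
move_arm(
  moves=[
    {"gripper": -1,"xyz": [0.05,0,0],"angular": [0,0,0]},
    {"gripper": -1,"xyz": [0.1,0,0],"angular": [0,0,0]},
    {"gripper": -1,"xyz": [0.1,0,0],"angular": [0,0,0]},
  ],
)

```text
clock: 20.68
position: [497.7, 158.8, 46.4]
ee_rot: [0.723, -0.691, 0.0, 0.0]
contact_force: [1.5, 3.0, -3.4]
gripper_width: 12.1
```

```bash
python3 - <<'E'
from h import *
s,R=st();im=lift();cv2.imwrite("pics/s8.png",cv2.resize(im[160:250,190:290],None,fx=6,fy=6,interpolation=cv2.INTER_CUBIC))
E
```

```text
t 20.68 p [497.71 158.79  46.39] ytool deg -177.37 tilt [-0.0002 -0.0002] F [ 1.47  2.98 -3.4 ] M [ 0.931 -0.031  0.041] w 12.1 j [ 0.62   0.429 -0.47   0.    -0.672 -0.574]
lift at y=-20,+20: 1.65 -1.13
```

Emit:
move_arm(
  moves=[
    {"gripper": -1,"xyz": [0.1,0,0],"angular": [0,0,0]},
    {"gripper": -1,"xyz": [0.2,0,0],"angular": [0,0,0]},
    {"gripper": -1,"xyz": [0.3,0,0],"angular": [0,0,0]},
    {"gripper": -1,"xyz": [0.3,0,0],"angular": [0,0,0]},
  ],
)

```text
clock: 21.22
position: [497.8, 155.8, 46.4]
ee_rot: [0.723, -0.691, -0.0, 0.0]
contact_force: [0.1, 2.6, -2.5]
gripper_width: 12.4
```

```bash
python3 - <<'E'
from h import *
s,R=st()
E
```

```text
t 21.23 p [497.81 155.82  46.39] ytool deg -177.37 tilt [-0.0002 -0.0002] F [ 0.09  2.56 -2.51] M [ 1.001  0.03  -0.028] w 12.4 j [ 0.615  0.428 -0.472  0.    -0.671 -0.569]
```

Emit:
move_arm(
  moves=[
    {"gripper": -1,"xyz": [0.1,0,0],"angular": [0,0,0]},
    {"gripper": -1,"xyz": [0.2,0,0],"angular": [0,0,0]},
    {"gripper": -1,"xyz": [0.3,0,0],"angular": [0,0,0]},
    {"gripper": -1,"xyz": [0.4,0,0],"angular": [0,0,0]},
    {"gripper": -1,"xyz": [0.4,0,0],"angular": [0,0,0]},
  ],
)

```text
clock: 21.85
position: [498.0, 151.8, 46.4]
ee_rot: [0.723, -0.691, 0.0, 0.0]
contact_force: [-0.0, 3.1, -3.0]
gripper_width: 12.2
```

```bash
python3 - <<'E'
from h import *
s,R=st()
im,d=arm.get_image("side");P=cloud("side",d).reshape(-1,3);q=P[:,:2]-[503.8,55];th=.0455
d0=np.load("side0.npy");Z0=cloud("side",d0).reshape(-1,3)
X=q@[np.cos(th),np.sin(th)];Y=q@[-np.sin(th),np.cos(th)]
q0=Z0[:,:2]-[503.8,55];X0=q0@[np.cos(th),np.sin(th)];Y0=q0@[-np.sin(th),np.cos(th)]
for a,b in((-50,-38),(-38,-26),(38,50)):
  for y in(-20,0,20):
    f=lambda X,Y,Z:(X>a)&(X<b)&(abs(Y-y)<9)&(Z>50)&(Z<72)
    m,m0=f(X,Y,P[:,2]),f(X0,Y0,Z0[:,2]);print(a,y,m.sum(),(P[m,2].mean()-Z0[m0,2].mean()).round(2))
E
```

```text
t 21.85 p [498.01 151.76  46.37] ytool deg -177.37 tilt [-0.0002 -0.0003] F [-0.03  3.11 -3.01] M [ 0.754 -0.045  0.001] w 12.2 j [ 0.608  0.427 -0.475  0.    -0.67  -0.562]
-50 -20 9 2.08
-50 0 9 1.99
-50 20 10 1.6
-38 -20 0 nan
-38 0 0 nan
-38 20 1 1.21
38 -20 0 nan
38 0 0 nan
38 20 1 2.87<stdin>:10: RuntimeWarning: Mean of empty slice.
  ret = ret.dtype.type(ret / rcount)
```

Left is now about 2.8 mm up and right about 2 mm. I'll go back to the right side and take it to about 3.6 mm.

Emit:
move_arm(
  moves=[
    {"gripper": -1,"xyz": [-1.0,0,0],"angular": [0,0,0]},
    {"gripper": -1,"xyz": [-2.2,0,0],"angular": [0,0,0]},
    {"gripper": -1,"xyz": [-2.6,0,-1.5],"angular": [0,0,0]},
    {"gripper": -1,"xyz": [-2.4,0,-4.0],"angular": [0,0,0]},
    {"gripper": -1,"xyz": [2,0,-4.5],"angular": [0,0,0]},
    {"gripper": -1,"xyz": [7,0,-4.5],"angular": [0,0,0]},
    {"gripper": -1,"xyz": [12,0,-4.5],"angular": [0,0,0]},
    {"gripper": -1,"xyz": [17,0,-4.5],"angular": [0,0,0]},
    {"gripper": -1,"xyz": [21.5,0,-4.5],"angular": [0,0,0]},
    {"gripper": -1,"xyz": [21.8,0,-4.0],"angular": [0,0,0]},
  ],
)

```text
clock: 23.15
position: [508.4, -67.9, 87.6]
ee_rot: [0.722, -0.692, 0.001, -0.001]
contact_force: [-1.1, -0.1, -1.9]
gripper_width: 12.3
```

Emit:
move_arm(
  moves=[
    {"gripper": -1,"xyz": [0,0,0.5],"angular": [0,0,0]},
    {"gripper": -1,"xyz": [0,0,2.5],"angular": [0,0,0]},
    {"gripper": -1,"xyz": [0,0,3.97],"angular": [0,0,0]},
    {"gripper": -1,"xyz": [0,0,3.97],"angular": [0,0,0]},
    {"gripper": -1,"xyz": [0,0,3.97],"angular": [0,0,0]},
  ],
)

```text
clock: 23.78
position: [508.6, -65.3, 47.0]
ee_rot: [0.724, -0.69, 0.0, -0.0]
contact_force: [-0.1, 0.4, -1.4]
gripper_width: 12.6
```

```bash
python3 - <<'E'
from h import *
s,R=st();lift()
E
```

```text
t 23.77 p [508.61 -65.3   47.04] ytool deg -177.3 tilt [ 0.0006 -0.0001] F [-0.08  0.38 -1.45] M [ 0.008 -0.037  0.029] w 12.6 j [ 0.189  0.415 -0.494  0.    -0.661 -0.143]
lift at y=-20,+20: 1.91 2.4
```

Emit:
move_arm(
  moves=[
    {"gripper": -1,"xyz": [-0.3,0,0],"angular": [0,0,0]},
    {"gripper": -1,"xyz": [-0.6,0,0],"angular": [0,0,0]},
    {"gripper": -1,"xyz": [-0.9,0,0],"angular": [0,0,0]},
    {"gripper": -1,"xyz": [-1.1,0,0],"angular": [0,0,0]},
    {"gripper": -1,"xyz": [-1.1,0,0],"angular": [0,0,0]},
  ],
)

```text
clock: 24.45
position: [507.6, -54.6, 46.7]
ee_rot: [0.723, -0.691, -0.0, 0.0]
contact_force: [-0.2, 0.4, -2.0]
gripper_width: 12.7
```

Emit:
move_arm(
  moves=[
    {"gripper": -1,"xyz": [-0.1,0,0],"angular": [0,0,0]},
    {"gripper": -1,"xyz": [-0.2,0,0],"angular": [0,0,0]},
    {"gripper": -1,"xyz": [-0.2,0,0],"angular": [0,0,0]},
  ],
)

```text
clock: 24.82
position: [507.5, -52.7, 46.7]
ee_rot: [0.723, -0.691, -0.0, 0.0]
contact_force: [-0.6, 0.3, -2.0]
gripper_width: 12.1
```

```bash
python3 - <<'E'
from h import *
s,R=st()
E
```

```text
t 24.82 p [507.5  -52.74  46.7 ] ytool deg -177.36 tilt [-0. -0.] F [-0.6   0.26 -2.  ] M [-0.01   0.017  0.032] w 12.1 j [ 0.215  0.413 -0.5    0.    -0.658 -0.169]
```

In the slot with no contact. Advance to about -44, then check.

Emit:
move_arm(
  moves=[
    {"gripper": -1,"xyz": [-0.2,0,0],"angular": [0,0,0]},
    {"gripper": -1,"xyz": [-0.4,0,0],"angular": [0,0,0]},
    {"gripper": -1,"xyz": [-0.6,0,0],"angular": [0,0,0]},
    {"gripper": -1,"xyz": [-0.8,0,0],"angular": [0,0,0]},
    {"gripper": -1,"xyz": [-0.8,0,0],"angular": [0,0,0]},
  ],
)

```text
clock: 25.45
position: [507.1, -44.6, 46.7]
ee_rot: [0.723, -0.691, -0.0, 0.0]
contact_force: [-0.5, 0.1, -2.3]
gripper_width: 11.9
```

```bash
python3 - <<'E'
from h import *
s,R=st()
E
```

```text
t 25.45 p [507.1  -44.63  46.69] ytool deg -177.35 tilt [-0.0001 -0.    ] F [-0.47  0.1  -2.31] M [-0.002  0.015  0.025] w 11.9 j [ 0.232  0.411 -0.503  0.    -0.657 -0.185]
```

Emit:
move_arm(
  moves=[
    {"gripper": -1,"xyz": [-0.1,0,0],"angular": [0,0,0]},
    {"gripper": -1,"xyz": [-0.2,0,0],"angular": [0,0,0]},
    {"gripper": -1,"xyz": [-0.2,0,0],"angular": [0,0,0]},
  ],
)

```text
clock: 25.82
position: [506.9, -42.8, 46.6]
ee_rot: [0.723, -0.691, -0.0, 0.0]
contact_force: [0.8, -0.5, -3.0]
gripper_width: 12.5
```

```bash
python3 - <<'E'
from h import *
s,R=st()
E
```

```text
t 25.82 p [506.89 -42.83  46.6 ] ytool deg -177.37 tilt [-0.0004 -0.0001] F [ 0.82 -0.46 -3.04] M [-0.169 -0.014  0.023] w 12.5 j [ 0.235  0.411 -0.503  0.    -0.657 -0.189]
```

Emit:
move_arm(
  moves=[
    {"gripper": -1,"xyz": [-0.1,0,0],"angular": [0,0,0]},
    {"gripper": -1,"xyz": [-0.2,0,0],"angular": [0,0,0]},
    {"gripper": -1,"xyz": [-0.3,0,0],"angular": [0,0,0]},
    {"gripper": -1,"xyz": [-0.3,0,0],"angular": [0,0,0]},
  ],
)

```text
clock: 26.32
position: [506.7, -39.9, 46.6]
ee_rot: [0.723, -0.691, -0.0, 0.0]
contact_force: [-0.1, -3.4, -3.3]
gripper_width: 12.0
```

```bash
python3 - <<'E'
from h import *
s,R=st()
E
```

```text
t 26.32 p [506.72 -39.87  46.65] ytool deg -177.36 tilt [-0.0004 -0.0001] F [-0.06 -3.39 -3.31] M [-0.959 -0.026  0.013] w 12.0 j [ 0.241  0.41  -0.504  0.    -0.656 -0.195]
```

Emit:
move_arm(
  moves=[
    {"gripper": -1,"xyz": [-0.1,0,0],"angular": [0,0,0]},
    {"gripper": -1,"xyz": [-0.2,0,0],"angular": [0,0,0]},
    {"gripper": -1,"xyz": [-0.3,0,0],"angular": [0,0,0]},
    {"gripper": -1,"xyz": [-0.3,0,0],"angular": [0,0,0]},
  ],
)

```text
clock: 26.82
position: [506.8, -36.5, 46.7]
ee_rot: [0.723, -0.691, -0.0, -0.0]
contact_force: [0.1, 0.2, -3.5]
gripper_width: 12.2
```

```bash
python3 - <<'E'
from h import *
s,R=st();lift()
E
```

```text
t 26.82 p [506.83 -36.48  46.69] ytool deg -177.36 tilt [0.0001 0.0003] F [ 0.09  0.17 -3.49] M [-0.3    0.018  0.015] w 12.2 j [ 0.248  0.41  -0.505 -0.    -0.656 -0.201]
lift at y=-20,+20: 3.09 2.3
```

Emit:
move_arm(
  moves=[
    {"gripper": -1,"xyz": [1.2,0,0],"angular": [0,0,0]},
    {"gripper": -1,"xyz": [2.8,0,0],"angular": [0,0,0]},
    {"gripper": -1,"xyz": [3.3,0,-1.5],"angular": [0,0,0]},
    {"gripper": -1,"xyz": [3.0,0,-4.0],"angular": [0,0,0]},
    {"gripper": -1,"xyz": [-2,0,-4.5],"angular": [0,0,0]},
    {"gripper": -1,"xyz": [-7,0,-4.5],"angular": [0,0,0]},
    {"gripper": -1,"xyz": [-12,0,-4.5],"angular": [0,0,0]},
    {"gripper": -1,"xyz": [-17,0,-4.5],"angular": [0,0,0]},
    {"gripper": -1,"xyz": [-21.2,0,-4.5],"angular": [0,0,0]},
    {"gripper": -1,"xyz": [-21.3,0,-4.0],"angular": [0,0,0]},
  ],
)

```text
clock: 28.12
position: [498.1, 178.1, 87.2]
ee_rot: [0.724, -0.69, 0.0, -0.001]
contact_force: [0.5, -0.7, -1.6]
gripper_width: 12.2
```

Emit:
move_arm(
  moves=[
    {"gripper": -1,"xyz": [0,0,0.5],"angular": [0,0,0]},
    {"gripper": -1,"xyz": [0,0,2.5],"angular": [0,0,0]},
    {"gripper": -1,"xyz": [0,0,4.03],"angular": [0,0,0]},
    {"gripper": -1,"xyz": [0,0,4.03],"angular": [0,0,0]},
    {"gripper": -1,"xyz": [0,0,4.03],"angular": [0,0,0]},
  ],
)

```text
clock: 28.75
position: [497.4, 175.7, 46.7]
ee_rot: [0.723, -0.691, 0.0, -0.0]
contact_force: [-0.4, 1.0, -1.3]
gripper_width: 12.6
```

```bash
python3 - <<'E'
from h import *
s,R=st();lift()
E
```

```text
t 28.75 p [497.45 175.72  46.73] ytool deg -177.39 tilt [0.0006 0.0001] F [-0.39  1.   -1.32] M [-0.005 -0.016  0.039] w 12.6 j [ 0.647  0.435 -0.458  0.    -0.677 -0.602]
lift at y=-20,+20: 2.99 1.4
```

Emit:
move_arm(
  moves=[
    {"gripper": -1,"xyz": [0.4,0,0],"angular": [0,0,0]},
    {"gripper": -1,"xyz": [0.8,0,0],"angular": [0,0,0]},
    {"gripper": -1,"xyz": [1.1,0,0],"angular": [0,0,0]},
    {"gripper": -1,"xyz": [1.2,0,0],"angular": [0,0,0]},
    {"gripper": -1,"xyz": [1.2,0,0],"angular": [0,0,0]},
  ],
)

```text
clock: 29.42
position: [497.6, 163.9, 46.4]
ee_rot: [0.723, -0.691, 0.0, -0.0]
contact_force: [-0.5, -0.4, -1.2]
gripper_width: 12.6
```

```bash
python3 - <<'E'
from h import *
s,R=st()
E
```

```text
t 29.43 p [497.56 163.93  46.45] ytool deg -177.37 tilt [0.0001 0.    ] F [-0.53 -0.4  -1.22] M [0.075 0.001 0.016] w 12.6 j [ 0.628  0.431 -0.467  0.    -0.673 -0.582]
```

Emit:
move_arm(
  moves=[
    {"gripper": -1,"xyz": [0.2,0,0],"angular": [0,0,0]},
    {"gripper": -1,"xyz": [0.4,0,0],"angular": [0,0,0]},
    {"gripper": -1,"xyz": [0.6,0,0],"angular": [0,0,0]},
    {"gripper": -1,"xyz": [0.7,0,0],"angular": [0,0,0]},
    {"gripper": -1,"xyz": [0.7,0,0],"angular": [0,0,0]},
  ],
)

```text
clock: 30.05
position: [497.9, 156.9, 46.4]
ee_rot: [0.723, -0.691, 0.0, -0.0]
contact_force: [0.2, 0.4, -2.0]
gripper_width: 12.4
```

```bash
python3 - <<'E'
from h import *
s,R=st()
E
```

```text
t 30.05 p [497.87 156.9   46.42] ytool deg -177.37 tilt [0. 0.] F [ 0.16  0.38 -2.03] M [0.028 0.027 0.001] w 12.4 j [ 0.616  0.428 -0.471  0.    -0.671 -0.571]
```

Emit:
move_arm(
  moves=[
    {"gripper": -1,"xyz": [0.1,0,0],"angular": [0,0,0]},
    {"gripper": -1,"xyz": [0.2,0,0],"angular": [0,0,0]},
    {"gripper": -1,"xyz": [0.3,0,0],"angular": [0,0,0]},
    {"gripper": -1,"xyz": [0.4,0,0],"angular": [0,0,0]},
    {"gripper": -1,"xyz": [0.4,0,0],"angular": [0,0,0]},
  ],
)

```text
clock: 30.68
position: [498.0, 153.0, 46.4]
ee_rot: [0.723, -0.691, -0.0, -0.0]
contact_force: [-0.0, 0.2, -2.1]
gripper_width: 12.0
```

```bash
python3 - <<'E'
from h import *
s,R=st()
E
```

```text
t 30.68 p [498.04 152.98  46.35] ytool deg -177.37 tilt [-0.      0.0001] F [-0.    0.22 -2.15] M [0.178 0.016 0.027] w 12.0 j [ 0.61   0.427 -0.474 -0.    -0.67  -0.564]
```

Emit:
move_arm(
  moves=[
    {"gripper": -1,"xyz": [0.1,0,0],"angular": [0,0,0]},
    {"gripper": -1,"xyz": [0.2,0,0],"angular": [0,0,0]},
    {"gripper": -1,"xyz": [0.3,0,0],"angular": [0,0,0]},
    {"gripper": -1,"xyz": [0.4,0,0],"angular": [0,0,0]},
    {"gripper": -1,"xyz": [0.4,0,0],"angular": [0,0,0]},
  ],
)

```text
clock: 31.3
position: [498.3, 148.9, 46.4]
ee_rot: [0.723, -0.691, 0.0, 0.0]
contact_force: [0.5, 1.6, -4.9]
gripper_width: 12.1
```

```bash
python3 - <<'E'
from h import *
s,R=st()
E
```

```text
t 31.3 p [498.28 148.87  46.42] ytool deg -177.36 tilt [ 0.0001 -0.0001] F [ 0.52  1.63 -4.87] M [ 0.516 -0.129  0.041] w 12.1 j [ 0.603  0.426 -0.476  0.    -0.669 -0.557]
```

Emit:
move_arm(
  moves=[
    {"gripper": -1,"xyz": [0.1,0,0],"angular": [0,0,0]},
    {"gripper": -1,"xyz": [0.2,0,0],"angular": [0,0,0]},
    {"gripper": -1,"xyz": [0.2,0,0],"angular": [0,0,0]},
  ],
)

```text
clock: 31.68
position: [498.0, 146.5, 46.3]
ee_rot: [0.723, -0.691, -0.0, 0.001]
contact_force: [-0.2, 0.1, -2.1]
gripper_width: 12.2
```

```bash
python3 - <<'E'
from h import *
s,R=st()
E
```

```text
t 31.68 p [498.02 146.49  46.34] ytool deg -177.38 tilt [-0.0008 -0.0007] F [-0.23  0.1  -2.13] M [0.134 0.003 0.013] w 12.2 j [ 0.599  0.425 -0.478  0.    -0.669 -0.554]
```

Emit:
move_arm(
  moves=[
    {"gripper": -1,"xyz": [0.1,0,0],"angular": [0,0,0]},
    {"gripper": -1,"xyz": [0.2,0,0],"angular": [0,0,0]},
    {"gripper": -1,"xyz": [0.2,0,0],"angular": [0,0,0]},
  ],
)

```text
clock: 32.05
position: [498.4, 144.8, 46.5]
ee_rot: [0.723, -0.691, 0.0, 0.0]
contact_force: [0.3, -0.4, -2.3]
gripper_width: 12.3
```

```bash
python3 - <<'E'
from h import *
s,R=st();lift()
E
```

```text
t 32.05 p [498.36 144.76  46.5 ] ytool deg -177.37 tilt [-0.0001 -0.0003] F [ 0.28 -0.36 -2.27] M [0.027 0.043 0.025] w 12.3 j [ 0.596  0.424 -0.479  0.    -0.668 -0.55 ]
lift at y=-20,+20: 3.79 2.52
```

The left side's force vanished at about 4 mm, so it has sprung. Now the right side again.

Emit:
move_arm(
  moves=[
    {"gripper": -1,"xyz": [-1.2,0,0],"angular": [0,0,0]},
    {"gripper": -1,"xyz": [-2.9,0,0],"angular": [0,0,0]},
    {"gripper": -1,"xyz": [-3.4,0,-1.5],"angular": [0,0,0]},
    {"gripper": -1,"xyz": [-3.1,0,-4.0],"angular": [0,0,0]},
    {"gripper": -1,"xyz": [2,0,-4.5],"angular": [0,0,0]},
    {"gripper": -1,"xyz": [7,0,-4.5],"angular": [0,0,0]},
    {"gripper": -1,"xyz": [12,0,-4.5],"angular": [0,0,0]},
    {"gripper": -1,"xyz": [17,0,-4.5],"angular": [0,0,0]},
    {"gripper": -1,"xyz": [21.0,0,-4.5],"angular": [0,0,0]},
    {"gripper": -1,"xyz": [21.1,0,-4.0],"angular": [0,0,0]},
  ],
)

```text
clock: 33.35
position: [508.7, -66.9, 86.6]
ee_rot: [0.722, -0.692, 0.0, -0.0]
contact_force: [-0.2, 0.6, -2.1]
gripper_width: 12.3
```

Emit:
move_arm(
  moves=[
    {"gripper": -1,"xyz": [0,0,0.5],"angular": [0,0,0]},
    {"gripper": -1,"xyz": [0,0,2.5],"angular": [0,0,0]},
    {"gripper": -1,"xyz": [0,0,3.97],"angular": [0,0,0]},
    {"gripper": -1,"xyz": [0,0,3.97],"angular": [0,0,0]},
    {"gripper": -1,"xyz": [0,0,3.97],"angular": [0,0,0]},
  ],
)

```text
clock: 33.98
position: [508.6, -65.3, 47.0]
ee_rot: [0.724, -0.69, 0.0, -0.0]
contact_force: [0.4, -0.3, -2.3]
gripper_width: 12.2
```

```bash
python3 - <<'E'
from h import *
s,R=st();lift();lift();lift()
E
```

```text
t 33.98 p [508.61 -65.28  47.01] ytool deg -177.3 tilt [ 0.0007 -0.0001] F [ 0.43 -0.29 -2.28] M [ 0.035 -0.054  0.036] w 12.2 j [ 0.189  0.415 -0.494  0.    -0.661 -0.143]
lift at y=-20,+20: 3.81 3.79
lift at y=-20,+20: 3.88 3.95
lift at y=-20,+20: 3.76 3.91
```

Emit:
move_arm(
  moves=[
    {"gripper": -1,"xyz": [-0.4,0,0],"angular": [0,0,0]},
    {"gripper": -1,"xyz": [-0.8,0,0],"angular": [0,0,0]},
    {"gripper": -1,"xyz": [-1.2,0,0],"angular": [0,0,0]},
    {"gripper": -1,"xyz": [-1.4,0,0],"angular": [0,0,0]},
    {"gripper": -1,"xyz": [-1.4,0,0],"angular": [0,0,0]},
  ],
)

```text
clock: 34.75
position: [507.5, -51.6, 46.7]
ee_rot: [0.723, -0.691, 0.0, -0.0]
contact_force: [-0.7, 0.1, -2.1]
gripper_width: 12.4
```

```bash
python3 - <<'E'
from h import *
s,R=st()
E
```

```text
t 34.75 p [507.48 -51.58  46.71] ytool deg -177.34 tilt [ 0. -0.] F [-0.71  0.06 -2.11] M [-0.019 -0.032  0.025] w 12.4 j [ 0.217  0.412 -0.5    0.    -0.658 -0.171]
```

Emit:
move_arm(
  moves=[
    {"gripper": -1,"xyz": [-0.3,0,0],"angular": [0,0,0]},
    {"gripper": -1,"xyz": [-0.6,0,0],"angular": [0,0,0]},
    {"gripper": -1,"xyz": [-0.9,0,0],"angular": [0,0,0]},
    {"gripper": -1,"xyz": [-1.1,0,0],"angular": [0,0,0]},
    {"gripper": -1,"xyz": [-1.1,0,0],"angular": [0,0,0]},
  ],
)

```text
clock: 35.38
position: [506.9, -40.6, 46.7]
ee_rot: [0.723, -0.691, -0.0, 0.0]
contact_force: [-0.2, 0.3, -1.4]
gripper_width: 12.2
```

```bash
python3 - <<'E'
from h import *
s,R=st()
E
```

```text
t 35.38 p [506.95 -40.64  46.72] ytool deg -177.35 tilt [-0. -0.] F [-0.23  0.35 -1.44] M [ 0.002 -0.014  0.017] w 12.2 j [ 0.24   0.41  -0.504  0.    -0.656 -0.193]
```

Emit:
move_arm(
  moves=[
    {"gripper": -1,"xyz": [-0.1,0,0],"angular": [0,0,0]},
    {"gripper": -1,"xyz": [-0.2,0,0],"angular": [0,0,0]},
    {"gripper": -1,"xyz": [-0.3,0,0],"angular": [0,0,0]},
    {"gripper": -1,"xyz": [-0.4,0,0],"angular": [0,0,0]},
    {"gripper": -1,"xyz": [-0.4,0,0],"angular": [0,0,0]},
  ],
)

```text
clock: 36.0
position: [506.8, -36.7, 46.7]
ee_rot: [0.723, -0.691, 0.0, -0.0]
contact_force: [1.2, -1.0, -2.1]
gripper_width: 12.1
```

```bash
python3 - <<'E'
from h import *
s,R=st()
E
```

```text
t 36.0 p [506.83 -36.69  46.74] ytool deg -177.36 tilt [0.0001 0.0001] F [ 1.25 -0.98 -2.07] M [-0.016 -0.002  0.012] w 12.1 j [ 0.248  0.41  -0.505 -0.    -0.656 -0.201]
```

Emit:
move_arm(
  moves=[
    {"gripper": -1,"xyz": [-0.1,0,0],"angular": [0,0,0]},
    {"gripper": -1,"xyz": [-0.2,0,0],"angular": [0,0,0]},
    {"gripper": -1,"xyz": [-0.2,0,0],"angular": [0,0,0]},
  ],
)

```text
clock: 36.38
position: [506.7, -34.7, 46.8]
ee_rot: [0.723, -0.691, 0.0, -0.0]
contact_force: [-0.8, 0.7, -2.1]
gripper_width: 12.1
```

```bash
python3 - <<'E'
from h import *
s,R=st()
E
```

```text
t 36.38 p [506.74 -34.72  46.77] ytool deg -177.36 tilt [0.0002 0.0001] F [-0.78  0.75 -2.14] M [ 0.052 -0.026 -0.035] w 12.1 j [ 0.252  0.409 -0.506 -0.    -0.656 -0.206]
```

Emit:
move_arm(
  moves=[
    {"gripper": -1,"xyz": [-0.1,0,0],"angular": [0,0,0]},
    {"gripper": -1,"xyz": [-0.2,0,0],"angular": [0,0,0]},
    {"gripper": -1,"xyz": [-0.2,0,0],"angular": [0,0,0]},
  ],
)

```text
clock: 36.75
position: [506.6, -32.7, 46.8]
ee_rot: [0.723, -0.691, 0.0, -0.0]
contact_force: [0.6, -0.2, -1.6]
gripper_width: 12.0
```

```bash
python3 - <<'E'
from h import *
s,R=st()
E
```

```text
t 36.75 p [506.63 -32.72  46.75] ytool deg -177.36 tilt [0.0001 0.    ] F [ 0.62 -0.25 -1.63] M [-0.006 -0.021 -0.042] w 12.0 j [ 0.256  0.409 -0.506 -0.    -0.655 -0.21 ]
```

Emit:
move_arm(
  moves=[
    {"gripper": -1,"xyz": [-0.1,0,0],"angular": [0,0,0]},
    {"gripper": -1,"xyz": [-0.2,0,0],"angular": [0,0,0]},
    {"gripper": -1,"xyz": [-0.2,0,0],"angular": [0,0,0]},
  ],
)

```text
clock: 37.12
position: [506.4, -30.7, 46.7]
ee_rot: [0.723, -0.691, -0.0, 0.0]
contact_force: [-0.1, -0.4, -2.6]
gripper_width: 12.3
```

```bash
python3 - <<'E'
from h import *
s,R=st();lift();lift()
E
```

```text
t 37.12 p [506.45 -30.73  46.68] ytool deg -177.36 tilt [-0.0001 -0.    ] F [-0.06 -0.44 -2.63] M [-0.031  0.015 -0.028] w 12.3 j [ 0.26   0.409 -0.507 -0.    -0.655 -0.214]
lift at y=-20,+20: 5.33 5.71
lift at y=-20,+20: 5.34 5.14
```

Emit:
move_arm(
  moves=[
    {"gripper": -1,"xyz": [-0.1,0,0],"angular": [0,0,0]},
    {"gripper": -1,"xyz": [-0.2,0,0],"angular": [0,0,0]},
    {"gripper": -1,"xyz": [-0.2,0,0],"angular": [0,0,0]},
  ],
)

```text
clock: 37.6
position: [506.4, -28.7, 46.7]
ee_rot: [0.723, -0.691, -0.0, -0.0]
contact_force: [-0.0, 0.2, -2.9]
gripper_width: 12.2
```

```bash
python3 - <<'E'
from h import *
s,R=st();lift();lift()
E
```

```text
t 37.6 p [506.41 -28.71  46.72] ytool deg -177.36 tilt [0. 0.] F [-0.01  0.23 -2.89] M [-0.016  0.054  0.012] w 12.2 j [ 0.264  0.409 -0.507 -0.    -0.655 -0.218]
lift at y=-20,+20: 5.57 5.21
lift at y=-20,+20: 5.54 4.73
```

Emit:
move_arm(
  moves=[
    {"gripper": -1,"xyz": [0.6,0,0],"angular": [0,0,0]},
    {"gripper": -1,"xyz": [1.2,0,0],"angular": [0,0,0]},
    {"gripper": -1,"xyz": [2.0,0,0],"angular": [0,0,0]},
    {"gripper": -1,"xyz": [2.8,0,0],"angular": [0,0,0]},
    {"gripper": -1,"xyz": [3.6,0,0],"angular": [0,0,0]},
    {"gripper": -1,"xyz": [4.2,0,0],"angular": [0,0,0]},
    {"gripper": -1,"xyz": [4.2,0,0],"angular": [0,0,0]},
  ],
)

```text
clock: 38.58
position: [508.3, -71.2, 46.7]
ee_rot: [0.723, -0.691, -0.0, 0.0]
contact_force: [-0.1, 0.1, -1.8]
gripper_width: 12.1
```

```bash
python3 - <<'E'
from h import *
s,R=st();lift();im=lift();cv2.imwrite("pics/s9.png",cv2.resize(im[165:235,195:275],None,fx=8,fy=8,interpolation=cv2.INTER_CUBIC))
E
```

```text
t 38.58 p [508.29 -71.24  46.66] ytool deg -177.41 tilt [-0.0001  0.    ] F [-0.14  0.13 -1.81] M [ 0.057 -0.009  0.009] w 12.1 j [ 0.177  0.417 -0.493 -0.    -0.662 -0.132]
lift at y=-20,+20: 5.41 5.49
lift at y=-20,+20: 5.33 5.16
```

View pics/s9.png

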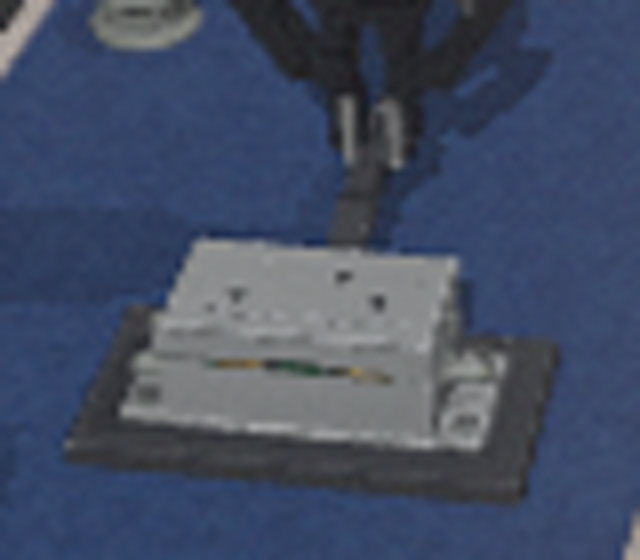

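Both long sides read about 5.4 mm up. A clear, level gap shows at the front, around (300,368), and the cover is in place. Now I'll lay the bar on the mat well to the −y side.

Emit:
move_arm(
  moves=[
    {"gripper": -1,"xyz": [3,0,0],"angular": [0,0,0]},
    {"gripper": -1,"xyz": [6,0,0],"angular": [0,0,0]},
    {"gripper": -1,"xyz": [9,0,0.5],"angular": [0,0,0]},
    {"gripper": -1,"xyz": [11,0,2.0],"angular": [0,0,0]},
    {"gripper": -1,"xyz": [11,0,3.2],"angular": [0,0,0]},
    {"gripper": -1,"xyz": [11,0,3.8],"angular": [0,0,0]},
    {"gripper": -1,"xyz": [11,0,3.8],"angular": [0,0,0]},
    {"gripper": -1,"xyz": [11,0,3.8],"angular": [0,0,0]},
  ],
)

```text
clock: 39.67
position: [513.9, -180.1, 9.1]
ee_rot: [0.724, -0.69, 0.0, -0.0]
contact_force: [0.1, -0.7, -1.5]
gripper_width: 12.5
```

Emit:
move_arm(
  moves=[
    {"gripper": -1,"xyz": [0,0,0.1],"angular": [0,0,0]},
    {"gripper": -1,"xyz": [0,0,0.2],"angular": [0,0,0]},
    {"gripper": -1,"xyz": [0,0,0.2],"angular": [0,0,0]},
  ],
)

```text
clock: 40.05
position: [513.4, -180.6, 6.8]
ee_rot: [0.723, -0.691, 0.0, -0.0]
contact_force: [-0.5, 0.0, -2.0]
gripper_width: 12.4
```

Emit:
move_arm(
  moves=[
    {"gripper": -1,"xyz": [0,0,0.07],"angular": [0,0,0]},
    {"gripper": -1,"xyz": [0,0,0.07],"angular": [0,0,0]},
  ],
)

```text
clock: 40.3
position: [513.3, -180.7, 6.0]
ee_rot: [0.723, -0.691, -0.0, 0.0]
contact_force: [-0.5, 0.4, -1.1]
gripper_width: 12.4
```

```bash
python3 - <<'E'
from h import *
s,R=st()
E
```

```text
t 40.3 p [ 513.32 -180.68    5.95] ytool deg -177.37 tilt [-0.0002  0.    ] F [-0.49  0.4  -1.12] M [ 0.001 -0.031  0.048] w 12.4 j [-0.04   0.52  -0.447  0.    -0.604  0.086]
```

Nearly on the mat. I'll lower 0.6 mm, then release and lift.

Emit:
move_arm(
  moves=[
    {"gripper": -1,"xyz": [0,0,0.06],"angular": [0,0,0]},
    {"gripper": -1,"xyz": [0,0,0.06],"angular": [0,0,0]},
  ],
)

```text
clock: 40.55
position: [513.4, -180.7, 5.7]
ee_rot: [0.723, -0.691, 0.0, -0.0]
contact_force: [-1.0, 0.4, 0.8]
gripper_width: 12.3
```

Emit:
move_arm(
  moves=[
    {"gripper": -0.6,"xyz": [0,0,0],"angular": [0,0,0]},
    {"gripper": -0.4,"xyz": [0,0,0],"angular": [0,0,0]},
    {"gripper": 0,"xyz": [0,0,0],"angular": [0,0,0]},
    {"gripper": 0.5,"xyz": [0,0,0],"angular": [0,0,0]},
    {"gripper": 0.5,"xyz": [0,0,0],"angular": [0,0,0]},
    {"gripper": 0.5,"xyz": [0,0,-2],"angular": [0,0,0]},
    {"gripper": 0.5,"xyz": [0,0,-6],"angular": [0,0,0]},
    {"gripper": 0.5,"xyz": [0,0,-12],"angular": [0,0,0]},
    {"gripper": 0.5,"xyz": [0,0,-16],"angular": [0,0,0]},
    {"gripper": 0.5,"xyz": [0,0,-16],"angular": [0,0,0]},
  ],
)

```text
clock: 41.8
position: [515.6, -180.9, 169.4]
ee_rot: [0.723, -0.69, 0.003, -0.003]
contact_force: [0.1, 0.0, 0.1]
gripper_width: 64.1
```

```bash
python3 - <<'E'
from h import *
s,R=st();lift();im=lift();im,d=arm.get_image("side");u=proj("side",[508,-60,20]).astype(int)
cv2.imwrite("pics/s10.png",cv2.resize(im[140:240,190:300],None,fx=6,fy=6,interpolation=cv2.INTER_CUBIC))
P=cloud("side",d).reshape(-1,3);B=P[(abs(P[:,0]-513)<20)&(abs(P[:,1]+181)<100)&(P[:,2]>8)&(P[:,2]<35)];print("bar pts",len(B),B.mean(0).round(1),np.percentile(B[:,2],95))
E
```

```text
t 41.8 p [ 515.57 -180.91  169.39] ytool deg -177.34 tilt [ 0.0086 -0.001 ] F [0.07 0.02 0.09] M [-0.003  0.02   0.02 ] w 64.1 j [-0.04   0.302 -0.283  0.001 -0.977  0.086]
lift at y=-20,+20: 5.94 5.54
lift at y=-20,+20: 5.47 5.07
bar pts 88 [ 512.2 -164.6   15.1] 21.5400784876933
```

View pics/s10.png

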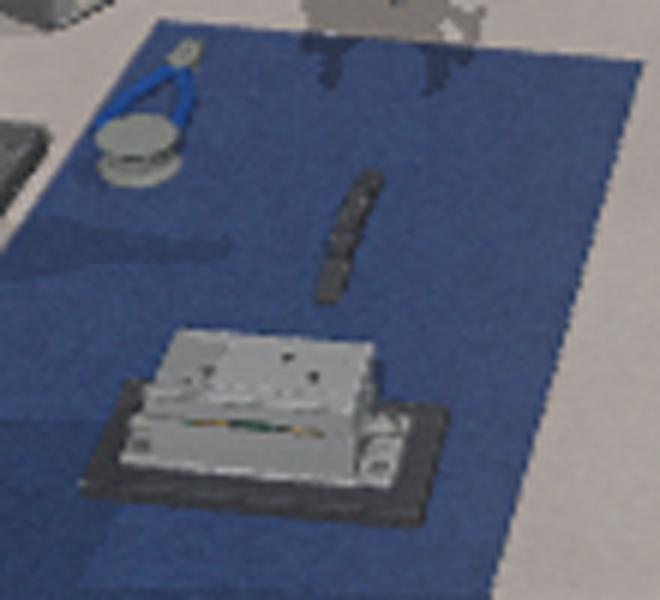

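The bar lies flat on the mat at about (350,238) in the crop. The cover stands level with its gap visible, and the reel and cutters haven't moved. Handing in.

```bash
python3 -c "
from bench import arm
print(arm.job_done(), arm.read_state()['clock'])"
```

```text
the job is handed in; nothing more can be done
the job is handed in; nothing more can be done
```

I worked the cover loose with the pry bar in four alternating pushes: right, left, right, left. A fifth pass on the right met almost no resistance. I then laid the bar on the mat and handed the job in at about 42 s; no verdict was reported.

**Final checks**
- **Cover:** depth readings put both long sides about 5 to 6 mm above where they started. The last reading was 5.5 mm on the right and 5.1 mm on the left. The last picture shows an even gap and the cover in place on the box.
- **Bar:** it lies flat and released on the mat, about 235 mm from the box centre.
- **Forces:** the highest readings between steps were about 4.5 N of push and 3 N downward, against the 12 N limit. I did not record force during the steps themselves.
- **Other things:** the reel and cutters look unmoved in the last picture. The screwdriver and flux tin were outside it and I did not measure them again. The arm stayed clear of both.

**Disagreements**
- **Lift reading:** before the last pass, depth showed only about 3.8 mm on both sides, although the left had already sprung free. After that pass it showed about 5.3 mm, so a single depth reading can be about 1 mm off.
- **Handle width:** the gripper reported 12 mm on the 14 mm handle throughout. The bar was held firmly all the same.

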